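# Charge the tablet dispenser and dose one catalyst tablet into the beaker

### The arm

A 6-joint arm with a two-finger parallel gripper is mounted at the origin on a cart in front of the work surface, level with it; the furniture and walls round the work are solid. World frame = base frame: x ahead of the robot, y to its left, z up, the work surface at z = 0. Lengths are in mm, angles in rad, forces in N, time in s.
With the tool pointing down it reaches from about 300 to 750 mm from the base axis. Payload 8.5 kg.
Tool frame: the origin (TCP) lies between the finger pads; the fingertips stand 17 mm ahead of it and the grasp point (between the pads) lies 2 mm behind it; z points along the fingers, y is the line along which they close (so a half turn about z gives the same grasp; the last joint's range is limited). The gripper opens to 88 mm and grips with 3 to 60 N. Pads are 18 mm wide; open, the fingers measure 123 mm over their backs; the gripper's body (75 mm by 187 mm) begins 45 mm behind the grasp point.
Start: joints at [1.095, 0.381, 1.297, -0, 1.464, -0.215], TCP at [141.811, 531.385, 224.148] pointing down, gripper open.
Joint ranges: [-3.11, 3.11], [-0.89, 2.33], [0.22, 2.48], [-1.42, 4.56], [0.17, 2.85], [-2.88, 2.88]. Speed limits (rad/s): [2.39, 2.39, 3.14, 3.14, 3.14, 3.14].

### API

Orientations are given as a unit quaternion [x, y, z, w].
In Python, from cell import robot gives the robot as it stands.
- The arm moves only by the tool play_rows, never from a script. Its arguments are lists of equal length, an entry for each row: "offset": the shift along the tool's x, y, z in mm, a list of three; "turn": the turn, a rotation vector about the tool's x, y, z in degrees, a list of three; "grip": the closure in counts, from 0 (fully open) to 255 (shut). In form: {"offset": [[x, y, z], ...], "turn": [[ax, ay, az], ...], "grip": [grip, ...]}. A call has 1 to 20 rows; each row is the pose to reach, as a shift and turn from the pose commanded when the call began, along the tool's axes at that moment; what a row does not reach only later rows make up. A row lasts 1/8 s, in which the tool goes at most 62.5 mm and 10.7 degrees, less where a joint would pass 70% of its speed; a pose out of reach is approached as far as the arm can. A call with a gripper value outside its range is refused whole. The fingers move at their own pace and stop on an object; "grip_force" is the grip in N (left out, the last holds). Time passes only in rows, so rows that repeat a pose let the fingers close. It gives the time, the measured TCP pose, the force, the opening and the grip force at its end, in the units of the state.
- robot.read_state(): the state, without advancing time (a new reading comes with each control period).
- robot.capture(name): name is "side" or "top" or "wrist"; returns a dict with "image" (384x512x3 uint8, red, green, blue), "camera_matrix" (3x3 intrinsics, pixels), "eye" and "orientation" of the camera in the world. Camera axes: x right, y up, looking along -z (the intrinsics and any distortion apply to the point x, -y, -z); pixel columns grow to the right and rows downward; lengths in mm; the calibration is good to about 2 mm. A picture is of the moment at which its call begins. There is no depth.
- robot.finish_job(): hands the job in; it is judged then, once.
Trained networks look in a picture, given as the dict that the camera call returned (one of the last four; its "shot" number tells which), for a name from the list of things; names that differ only in an ending like _2 or _b are one class to them, and where a whole thing is asked for, a point or a joint stands for the part that bears it (a point fixed in the world has none). Each returns a list of dicts, best first, with "score" (0 to 1); they miss things now and then, are a little off and sometimes report something else, mostly with a low value. They report only what shows in the picture. A call takes as long as a camera call.
- robot.search_frame(picture, label): "at" ([column, row] in pixels, amid what is visible of it).
- robot.masks_of(picture, label): "region" (384x512 bool, what is visible of it) and "at" ([column, row] in pixels, amid what is visible of it).
The state is a dict: "t": time; "joint_positions": joint angles; "dq": joint speeds; "joint_efforts": joint torques, N m; "ee_pos": TCP position; "orientation": TCP orientation; "wrist_force": force on the tool from outside, world axes, zero at the start; "wrist_torque": the same for the moment, N m; "opening": finger opening in mm; "grasp_force": force on a finger pad.
Only numpy, scipy, OpenCV 4.12 (cv2) and the standard library are available. Lean on these libraries where they do the work, as an engineer would, in place of code of your own. Each camera call takes 0.05 s, during which the arm holds its last target. There are 200 camera calls.

### The job

Load both pale-blue catalyst tablets from the steel tray into the dispenser's clear filling tube, then turn the white dosing wheel by its black knob until its first loaded pocket comes over the drop hole at the red pointer and that tablet falls into the tipping pan. Then press the red lever down to tip the tablet out into the beaker and let the lever spring back up. Dose just this one tablet, leaving the other in the dispenser, and do not shift or upset the beaker or the three bottles standing round the work.

Things in the scene. Friction and masses are not known exactly. Their poses are not given: they have to be found in the camera images.
- dispenser: fixed blue stand. Origin on the bench under the wheel axis; x from the beaker (front) to the column (back), y left, z up. Foot plate 6 mm thick, x -110 to 80, y +-60 mm. Aluminium plate of radius 74 mm, top z = 134 mm, one 31 mm drop hole, red pointer on the rim at its bearing. The filling tube's steel post (9 mm) stands 80 mm from the axis at the tube's bearing and ends at z = 185 mm
- tube_mouth (a point): centre of the open top of the clear filling tube: x 23, y 40, z 201 mm in the dispenser's frame (bearing +60 degrees). Inside diameter 33 mm at the mouth (outside 38), 25.4 mm from 5 mm down. Tablets let go here fall and stack flat, room for two. The lowest falls into a wheel pocket still or slower than 0.5 rad/s within 4 degrees of the tube, else rests on the wheel or leans into the pocket
- drop_hole (a point): centre of the drop hole in the plate: x -46, y 0, z 134 mm in the dispenser's frame, 120 degrees anticlockwise (seen from above) from the filling tube. A tablet falls through into the pan when its pocket's centre is within about 4 degrees of the hole's
- wheel (a joint): white wheel's angle, rad, positive anticlockwise from above; turns either way, light friction (0.04 N m). Radius 66, top z = 151 mm. Six through pockets, 25 mm, 60 degrees apart, 46 mm from the axis, one on the dispenser's +x at 0, so pockets stand at tube and hole at every multiple of 1.047. One tablet a pocket. 2.094 anticlockwise takes a pocket from tube to hole, its follower 1.047 behind
- knob_grip (a point): on the wheel's axis, z = 225 mm, 7 mm below the top of the black knob, a bar 46 x 13 x 24 mm (z = 208 to 232 mm) on a steel spindle; grip it from above across its 13 mm. The point turns with the wheel: its x runs along the bar, which lies along the dispenser's x when the wheel is at 0
- pan (a joint): tip angle of the steel pan under the drop hole, rad: 0 at rest (sprung), 1.15 fully tipped forward. 42 x 34 mm, walls 18 mm, front open, floor leaning back 0.14 rad at rest. Turns about a shaft along the dispenser's y at x = -46, z = 100 mm. From about 0.9 rad a tablet slides forward into the beaker; a spring (1 to 2 N at the lever) returns the pan when let go
- pan_floor (a point): middle of the pan's floor, moving with the pan; at rest 98 mm above the bench, under the drop hole
- lever_pad (a point): centre of the top of the red thumb pad (24 x 24 x 7 mm) on the pan's lever, outside the plate's right edge: at rest x -91, y -89, z 121 mm in the dispenser's frame. Moves with the pan: pressed from above it swings down on an arc of radius 49 mm about the shaft, 52 mm lower at 1.1 rad
- tray: fixed steel tray, 140 (x) x 180 (y) mm, rim 9 mm high, floor top at z = 3 mm. Origin at the middle of its underside
- tablet_a: pale-blue tablet, a flat cylinder of diameter 22 mm and height 18 mm, edges bevelled 2 mm, about 14 g, lying flat in the tray. Origin at the centre of its underside, z up. Both tablets are alike
- tablet_b: the other tablet, the same as tablet_a
- beaker: clear beaker, diameter 52 mm, 70 mm high, inside diameter about 46 mm, standing on the front of the dispenser's foot plate under the pan's lip. Origin at the centre of its underside
- bottle_blue: reagent bottle with blue cap, diameter 62 mm, 124 mm high, loose, behind the tray. Origin at the centre of its underside
- bottle_black: brown reagent bottle with black cap, diameter 50 mm, 100 mm high, loose, to the right of the dispenser. Origin at the centre of its underside
- wash_bottle: white wash bottle with red cap and a thin bent spout, loose, left of the dispenser. Body diameter 68 mm, 150 mm high, its axis 26 mm from the origin along -y; cap to 178 mm, spout to 221 mm, reaching out to y = +60 mm. Origin on the bench, z up

How it is judged (in metres and radians):
On the way, in this order (a step that is already met when the one before it is completed fails the run):
1. one tablet is down in the filling tube (or in the pocket under it) (((horizontal distance between tablet_a and tube_mouth below 0.008 m and z of tablet_a in the frame of dispenser between 0.128 and 0.186 m) or (horizontal distance between tablet_b and tube_mouth below 0.008 m and z of tablet_b in the frame of dispenser between 0.128 and 0.186 m))), for 0.2 s.
2. both tablets are stacked in the filling tube (the lower one may lie in the pocket under it) (horizontal distance between each of tablet_a, tablet_b and tube_mouth below 0.008 m and z of tablet_a in the frame of dispenser between 0.128 and 0.186 m and z of tablet_b in the frame of dispenser between 0.128 and 0.186 m), for 0.2 s.
3. one tablet has dropped into the pan, standing at rest, the other is still in the wheel or tube (((distance between tablet_a and pan_floor below 0.024 m and value of joint pan below 0.1 rad and (z of tablet_b in the frame of dispenser between 0.128 and 0.186 m and horizontal distance between tablet_b and knob_grip below 0.06 m)) or (distance between tablet_b and pan_floor below 0.024 m and value of joint pan below 0.1 rad and (z of tablet_a in the frame of dispenser between 0.128 and 0.186 m and horizontal distance between tablet_a and knob_grip below 0.06 m)))), for 0.2 s.
At the end, for the whole second after the job is handed in: One tablet rests in the beaker, flat or on its side (its underside centre within 24 mm of the beaker's axis and less than 40 mm above its base, slower than 0.04 m/s), the other is still in the dispenser's wheel or filling tube, the pan is back at rest (below 0.1 rad) and the beaker stands upright (((horizontal distance between tablet_a and beaker below 0.024 m and z of tablet_a in the frame of beaker between -0.005 and 0.04 m and linear speed of tablet_a below 0.04 m/s and (z of tablet_b in the frame of dispenser between 0.128 and 0.186 m and horizontal distance between tablet_b and knob_grip below 0.06 m)) or (horizontal distance between tablet_b and beaker below 0.024 m and z of tablet_b in the frame of beaker between -0.005 and 0.04 m and linear speed of tablet_b below 0.04 m/s and (z of tablet_a in the frame of dispenser between 0.128 and 0.186 m and horizontal distance between tablet_a and knob_grip below 0.06 m))) and value of joint pan below 0.1 rad and angle between beaker's own z axis and vertical below 0.1 rad); the robot touches nothing.
It fails at once if the blue-capped bottle is shifted more than 25 mm or tipped (distance of bottle_blue from where it was at the start of the episode above 0.025 m or angle between bottle_blue's own z axis and vertical above 0.4 rad).
It fails at once if the black-capped bottle is shifted more than 25 mm or tipped (distance of bottle_black from where it was at the start of the episode above 0.025 m or angle between bottle_black's own z axis and vertical above 0.4 rad).
It fails at once if the wash bottle is shifted more than 25 mm or tipped (distance of wash_bottle from where it was at the start of the episode above 0.025 m or angle between wash_bottle's own z axis and vertical above 0.4 rad).
It fails at once if the beaker is shifted more than 15 mm or tipped (distance of beaker from where it was at the start of the episode above 0.015 m or angle between beaker's own z axis and vertical above 0.4 rad).
It fails at once if a tablet falls off the bench (height (world z) of any of tablet_a, tablet_b below -0.05 m).
It also fails if it takes over 64 s, if anything falls off the work surface, if the arm or the gripper's body presses on something with over 40 N, if the wrist force passes 120 N, or if a joint passes its speed limit or range.

## Working session

There is one attempt and no reset: what is moved stays moved. The work goes in short steps, Python scripts to look and compute and a tool call to move; the robot and the scene stay as the last step left them, time stands still between calls to the robot, and variables do not carry over. Pictures are saved under pics/ and viewed, at most 10 in all, crops included, and the job is handed in when it is done.

Besides the shell and the picture viewer there is one more tool, called in YAML: its name, and indented under it one key for each argument. play_rows: Moves the arm, as the interface text tells. Its arguments: {"type":"object","properties":{"offset":{"type":"array","items":{"type":"array","items":{"type":"number"}}},"turn":{"type":"array","items":{"type":"array","items":{"type":"number"}}},"grip":{"type":"array","items":{"type":"number"}},"grip_force":{"type":"number"}},"required":["offset","turn","grip"]}

```bash
mkdir -p pics; cat > h.py <<'E'
import numpy as np, cv2
from scipy.spatial.transform import Rotation as R
from cell import robot
def ray(p,uv):
    K=np.array(p["camera_matrix"]); d=np.linalg.inv(K)@[uv[0],uv[1],1.]
    d=R.from_quat(p["orientation"]).apply([d[0],-d[1],-d[2]]) if len(np.shape(p["orientation"]))==1 else np.array(p["orientation"])@[d[0],-d[1],-d[2]]
    return np.array(p["eye"]),d
def atz(p,uv,z):
    e,d=ray(p,uv); return e+d*(z-e[2])/d[2]
def proj(p,X):
    o=R.from_quat(p["orientation"]).inv().apply(np.array(X,float)-np.array(p["eye"]))
    K=np.array(p["camera_matrix"]); q=K@[o[0],-o[1],-o[2]]; return q[:2]/q[2]
def tri(a,ua,b,ub):
    e1,d1=ray(a,ua);e2,d2=ray(b,ub)
    s=np.linalg.lstsq(np.c_[d1,-d2],e2-e1,rcond=None)[0]
    return (e1+s[0]*d1+e2+s[1]*d2)/2,np.linalg.norm(e1+s[0]*d1-e2-s[1]*d2)
def save(p,n): cv2.imwrite(f"pics/{n}.png",cv2.cvtColor(p["image"],cv2.COLOR_RGB2BGR))
E
python3 - <<'E'
from h import *
T=robot.capture("top");S=robot.capture("side")
im=np.hstack([T["image"],S["image"]]);
cv2.imwrite("pics/top.png",cv2.resize(T["image"],(800,600),interpolation=2)[:,:,::-1]);cv2.imwrite("pics/side.png",cv2.resize(S["image"],(800,600),interpolation=2)[:,:,::-1])
for p,n in((T,"T"),(S,"S")):
    print(n,p["eye"],p["orientation"],p["camera_matrix"],[k for k in p])
for l in ["dispenser","wheel","knob_grip","pan","lever_pad","tray","tablet_a","beaker","bottle_blue","bottle_black","wash_bottle"]:
    for p,n in((T,"T"),(S,"S")):
        print(l,n,[(np.round(d["at"]).tolist(),round(d["score"],2)) for d in robot.search_frame(p,l)[:3]])
E
```

```text
T [495.40386536  61.9857535  995.44681045] [-0.0284913   0.0165367   0.70751416 -0.70593094] [[379.57609588   0.         259.10244291]
 [  0.         379.57609588 194.13189048]
 [  0.           0.           1.        ]] ['image', 'camera_matrix', 'eye', 'orientation', 'shot']
S [412.26911961 990.07568827 903.14475739] [-0.02926579  0.43533607  0.89638222 -0.07826201] [[426.50583724   0.         253.25216613]
 [  0.         426.50583724 187.53701398]
 [  0.           0.           1.        ]] ['image', 'camera_matrix', 'eye', 'orientation', 'shot']
dispenser T [([322.0, 189.0], 0.74)]
dispenser S [([282.0, 161.0], 0.4)]
wheel T [([148.0, 195.0], 0.6)]
wheel S [([256.0, 165.0], 0.7)]
knob_grip T [([335.0, 187.0], 0.79)]
knob_grip S [([258.0, 162.0], 0.87)]
pan T [([356.0, 221.0], 0.6)]
pan S [([284.0, 163.0], 0.64)]
lever_pad T [([358.0, 224.0], 0.79), ([177.0, 232.0], 0.59)]
lever_pad S [([286.0, 162.0], 0.49), ([259.0, 163.0], 0.43)]
tray T [([177.0, 235.0], 0.9), ([163.0, 241.0], 0.46), ([334.0, 184.0], 0.43)]
tray S [([276.0, 297.0], 0.88)]
tablet_a T [([163.0, 243.0], 0.65), ([188.0, 227.0], 0.63)]
tablet_a S [([279.0, 303.0], 0.66), ([269.0, 280.0], 0.38)]
beaker T [([313.0, 215.0], 0.49)]
beaker S []
bottle_blue T [([148.0, 192.0], 0.61)]
bottle_blue S [([229.0, 301.0], 0.61)]
bottle_black T [([379.0, 190.0], 0.92)]
bottle_black S []
wash_bottle T [([270.0, 170.0], 0.85)]
wash_bottle S [([234.0, 208.0], 0.68)]
```

```bash
sleep 1
```

```text
(no output)
```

View pics/top.png

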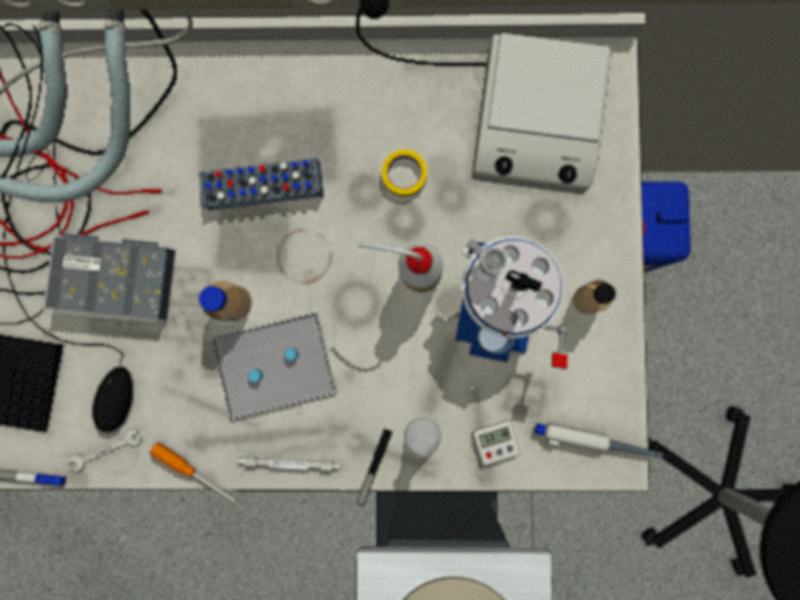

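View pics/side.png

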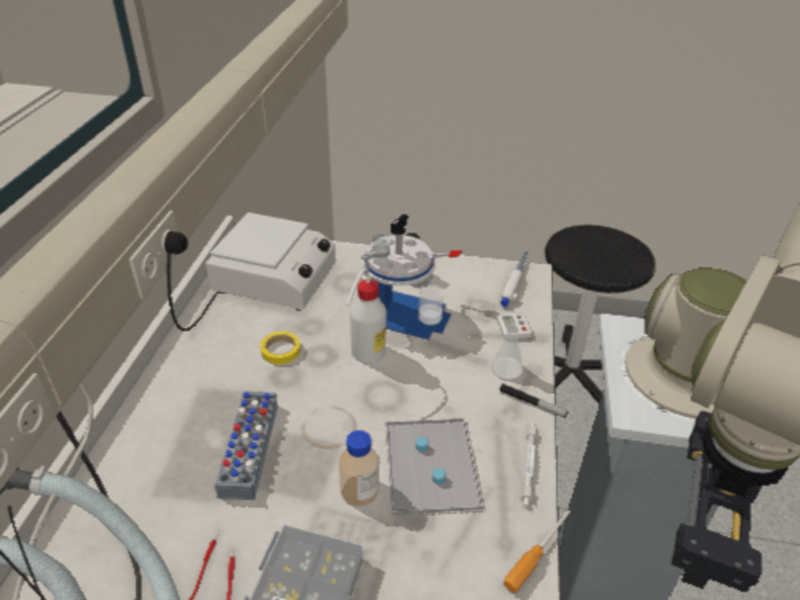

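Top view (800 px scale): tablets (255,376) and (290,354), wheel axis about (520,283), tube (493,262), red pad (560,361), wash-bottle spout tip (360,246).

```bash
python3 - <<'E'
from h import *
T=robot.capture("top");S=robot.capture("side")
from scipy.optimize import least_squares
def red(p,box):
    im=p["image"].astype(int);m=(im[...,0]>150)&(im[...,1]<80)&(im[...,2]<80)
    k=np.zeros_like(m);k[box[1]:box[3],box[0]:box[2]]=1;v,u=np.nonzero(m&k);return np.array([u.mean(),v.mean()]),len(u)
rt,n1=red(T,(345,220,372,242));rs,n2=red(S,(280,155,300,168));print("pad px",rt,n1,rs,n2)
print("pad tri",tri(T,rt,S,rs), "pad z121",atz(T,rt,119))
for p in(T,S):
    for l in("knob_grip","tablet_a","beaker","bottle_black","wash_bottle"):
        for d in robot.masks_of(p,l)[:2]:
            r=d["region"];v,u=np.nonzero(r);print(l,np.round([u.mean(),v.mean()],1),len(u),round(d["score"],2),np.round(cv2.minAreaRect(np.c_[u,v].astype(np.float32))[2],1), "atz",np.round(atz(p,[u.mean(),v.mean()],{"tablet_a":18,"knob_grip":225}.get(l,70)),1))
im=T["image"][140:240,285:395]
cv2.imwrite("pics/tc.png",cv2.resize(im,(660,600),interpolation=cv2.INTER_CUBIC)[:,:,::-1])
E
```

```text
pad px [357.7037037  230.43209877] 81 [290.75 161.5 ] 24
pad tri (array([ 467.99271615, -148.89923837,  118.83441993]), np.float64(1.1997721115515418)) pad z121 [ 467.40012437 -148.91806496  119.        ]
knob_grip [330.7 184.7] 2065 0.66 52.4 atz [563.3 -70.4 225. ]
tablet_a [163.  240.5] 60 0.43 90.0 atz [439.  325.9  18. ]
tablet_a [186.4 226.1] 46 0.37 90.0 atz [475.8 265.9  18. ]
beaker [316.2 218.6] 225 0.64 19.3 atz [494.6 -60.9  70. ]
bottle_black [330.6 184.6] 2214 0.43 53.1 atz [577.3 -96.9  70. ]
bottle_black [144.4 192.8] 683 0.42 90.0 atz [558.5 359.4  70. ]
wash_bottle [269.1 170.3] 713 0.84 48.8 atz [612.9  53.   70. ]
wash_bottle [163.5 240.6] 65 0.44 90.0 atz [441.8 310.5  70. ]
knob_grip [258.7 161.3] 795 0.84 27.4 atz [549.  21. 225.]
tablet_a [280.8 304.1] 81 0.65 90.0 atz [439.3 330.9  18. ]
tablet_a [269.5 283.7] 61 0.5 90.0 atz [475.7 272.7  18. ]
beaker [275.4 194.3] 380 0.81 90.0 atz [501.4 -33.2  70. ]
```

View pics/tc.png

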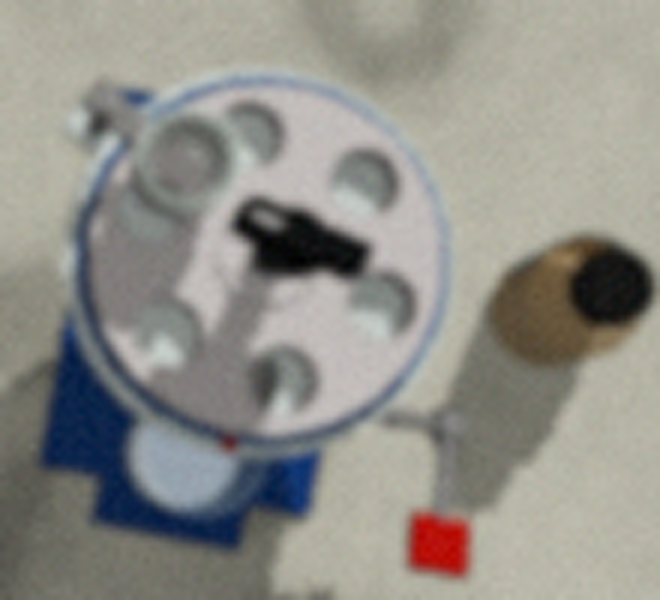

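Crop shows the wheel with 5 visible pockets, tube mouth (185,161), knob centre (303,238), pointer (230,442), pad (438,545). I fit the dispenser pose to these.

```bash
python3 - <<'E'
from h import *
from scipy.optimize import least_squares
T=robot.capture("top");S=robot.capture("side")
c=lambda x,y:np.array([285+x/6-.4,140+y/6-.4])
pk=[c(255,130),c(365,180),c(383,302),c(283,376),c(165,332)]
def W(q,P): 
    cs,sn=np.cos(q[2]),np.sin(q[2]);return [q[0]+cs*P[0]-sn*P[1],q[1]+sn*P[0]+cs*P[1],P[2]]
def res(q,full=True):
    r=[proj(T,W(q,[23,40,201]))-c(185,161),proj(T,W(q,[0,0,232]))-c(303,238),proj(T,W(q,[-74,0,134]))-c(230,442),
       proj(T,W(q,[-91,-89,119]))-[357.7,230.4],proj(S,W(q,[-91,-89,119]))-[290.75,161.5]]
    for i,p in enumerate(pk):
        a=q[3]+np.pi/3*-i
        r.append(proj(T,W(q,[46*np.cos(a),46*np.sin(a),151]))-p)
    return np.ravel(r)
best=min((least_squares(res,[570,-90,y,w],loss="soft_l1") for y in(-1,0,1,2,-2,3) for w in(0,1,2,3,4,5)),key=lambda s:s.cost)
q=best.x;print(q,best.cost,np.degrees(q[2]),"wheel mod60",np.degrees(q[3])%60,np.degrees(q[3]));print(res(q).reshape(-1,2).round(1).tolist())
for n,P in(("tube",[23,40,201]),("axis",[0,0,225]),("pad",[-91,-89,121]),("hole",[-46,0,134]),("beaker?",[-90,0,70])):print(n,np.round(W(q,P),1))
# knob bar direction in world
a=atz(T,c(237,218),232);b=atz(T,c(370,255),232);print("bar world deg",np.degrees(np.arctan2(*(a-b)[1::-1])),np.linalg.norm(a-b))
for p,uvs in((T,[[255/800*512,376*.64],[290*.64,354*.64]]),(S,[[439*.64,476*.64],[422*.64,443*.64]])):
    for uv in uvs: print("tab",atz(p,uv,12).round(1))
for n,uv,z in(("spouttip",[360*.64,246*.64],221),("cap",[420*.64,260*.64],178),("bluecap",[212*.64,299*.64],124),("blackcap",c(610,285),100)):print(n,atz(T,uv,z).round(1))
s=robot.read_state();print(s)
E
```

```text
[ 5.75435589e+02 -7.94143817e+01  6.09180075e+00  3.09770433e-01] 3.461603403134074 349.0344727345277 wheel mod60 17.74853845325354 17.74853845325354
[[0.6, -0.7], [0.6, -0.9], [-1.0, 1.7], [0.2, -0.7], [-0.2, -0.2], [-0.9, 0.6], [-0.1, 0.3], [-0.3, 0.3], [-0.1, 0.4], [0.4, -0.3]]
tube [605.6 -44.5 201. ]
axis [575.4 -79.4 225. ]
pad [ 469.2 -149.5  121. ]
hole [530.3 -70.7 134. ]
beaker? [487.1 -62.3  70. ]
bar world deg 74.09314690854623 46.08122520737818
tab [438.3 327.   12. ]
tab [474.5 269.2  12. ]
tab [439.  327.9  12. ]
tab [474.9 266.9  12. ]
spouttip [620.7 134.1 221. ]
cap [607.7  54.6 178. ]
bluecap [558.2 362.4 124. ]
blackcap [ 568.3 -222.3  100. ]
{'t': 1.9, 'joint_positions': array([ 1.09471507e+00,  3.80596885e-01,  1.29738050e+00, -3.08298967e-05,
        1.46358698e+00, -2.15314793e-01]), 'dq': array([ 0.00019578,  0.00047972,  0.00046909,  0.00174556,  0.00045499,
       -0.00162804]), 'joint_efforts': array([-1.40517695e-03, -4.37799203e+01, -2.24725950e+01,  7.12305796e-02,
        3.14402813e-02, -2.79904305e-05]), 'ee_pos': array([141.81563565, 531.39306206, 224.15665933]), 'orientation': array([1.30012495e-01, 9.91512355e-01, 8.11383808e-06, 1.92124979e-05]), 'wrist_force': array([-0.25258636,  0.33477469, -0.25560886]), 'wrist_torque': array([-0.06073064,  0.01835179,  0.0392409 ]), 'grasp_force': 0.0, 'opening': 88.33699698241337}
```

```bash
cat >> h.py <<'E'
def plan(*tg):
    s=robot.read_state();r=R.from_quat(s["orientation"]);X=r.as_matrix();th=np.degrees(np.arctan2(X[1,0],X[0,0]))
    print("t",s["t"],"pos",s["ee_pos"].round(1),"th",round(th,1),"open",round(s["opening"],1))
    for t in tg:
        A=np.radians(t[3]);D=np.array([[np.cos(A),np.sin(A),0],[np.sin(A),-np.cos(A),0],[0,0,-1]]).T
        D=np.c_[[np.cos(A),np.sin(A),0],[np.sin(A),-np.cos(A),0],[0,0,-1]]
        print(r.inv().apply(np.array(t[:3])-s["ee_pos"]).round(1),np.degrees((r.inv()*R.from_matrix(D)).as_rotvec()).round(1))
E
python3 -c "
from h import *
plan((142,531,300,165),(555,-78,330,66.7))"
```

```text
t 1.9 pos [141.8 531.4 224.2] th 165.1 open 88.3
[ -0.3  -0.3 -75.8] [0.  0.  0.1]
[-556.3 -482.3 -105.8] [ 0.   0.  98.4]
```

play_rows:
  offset:
    - [0,0,-60]
    - [-556,-482,-106]
    - [-556,-482,-106]
    - [-556,-482,-106]
    - [-556,-482,-106]
    - [-556,-482,-106]
    - [-556,-482,-106]
    - [-556,-482,-106]
    - [-556,-482,-106]
    - [-556,-482,-106]
    - [-556,-482,-106]
    - [-556,-482,-106]
    - [-556,-482,-106]
    - [-556,-482,-106]
    - [-556,-482,-106]
    - [-556,-482,-106]
  turn:
    - [0,0,0]
    - [0,0,98]
    - [0,0,98]
    - [0,0,98]
    - [0,0,98]
    - [0,0,98]
    - [0,0,98]
    - [0,0,98]
    - [0,0,98]
    - [0,0,98]
    - [0,0,98]
    - [0,0,98]
    - [0,0,98]
    - [0,0,98]
    - [0,0,98]
    - [0,0,98]
  grip: [0,0,0,0,0,0,0,0,0,0,0,0,0,0,0,0]

```text
t: 3.9
ee_pos: [554.2, -76.6, 330.6]
orientation: [0.833, 0.553, 0.0, 0.0]
wrist_force: [-0.4, 0.6, -0.1]
opening: 88.2
grasp_force: 0.0
```

```bash
python3 - <<'E'
from h import *
w=robot.capture("wrist")
cv2.imwrite("pics/w1.png",cv2.resize(w["image"],(800,600),interpolation=cv2.INTER_CUBIC)[:,:,::-1])
print(w["eye"],w["camera_matrix"][0])
q=(575.4,-79.4,np.radians(-11))
for n,P in(("tube",[23,40,201]),("axis",[0,0,232]),("pad",[-91,-89,121]),("post",[40,69.3,185])):
    c,s=np.cos(q[2]),np.sin(q[2]);print(n,proj(w,[q[0]+c*P[0]-s*P[1],q[1]+s*P[0]+c*P[1],P[2]])*800/512)
plan()
E
```

```text
[584.12997401  -8.93269224 491.36944142] [284.8491383    0.         254.91205762]
tube [450.47836981 204.51547946]
axis [430.18524566 283.03193347]
pad [341.54253603 364.57698372]
post [465.52890162 152.47367807]
t 3.95 pos [554.3 -76.6 330.7] th 67.1 open 88.2
```

View pics/w1.png

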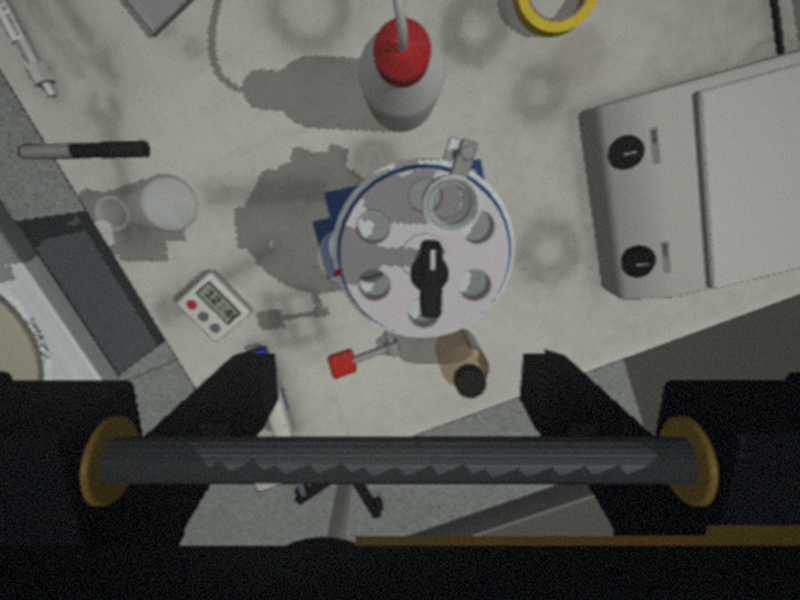

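Prediction and picture agree: tube (452,203), pad (342,364), knob (431,280), with the bar vertical in the image as expected. Next: the knob.

```bash
python3 -c "
from h import *
plan((575.4,-79.4,300,66.7),(575.4,-79.4,227,66.7),(575.4,-79.4,227,49),(575.4,-79.4,290,49))"
```

```text
t 3.95 pos [554.3 -76.6 330.7] th 67.1 open 88.2
[ 5.6 20.5 30.7] [ 0.  -0.   0.4]
[  5.6  20.5 103.7] [ 0.  -0.   0.4]
[  5.6  20.5 103.7] [ 0.  -0.  18.1]
[ 5.6 20.5 40.7] [ 0.  -0.  18.1]
```

play_rows:
  offset:
    - [5.6,20.5,30]
    - [5.6,20.5,60]
    - [5.6,20.5,104]
    - [5.6,20.5,104]
    - [5.6,20.5,104]
    - [5.6,20.5,104]
    - [5.6,20.5,104]
    - [5.6,20.5,104]
    - [5.6,20.5,104]
    - [5.6,20.5,104]
  turn:
    - [0,0,0]
    - [0,0,0]
    - [0,0,0]
    - [0,0,0]
    - [0,0,0]
    - [0,0,0]
    - [0,0,0]
    - [0,0,0]
    - [0,0,0]
    - [0,0,0]
  grip: [130,130,130,130,255,255,255,255,255,255]
  grip_force: 15

```text
t: 5.2
ee_pos: [575.8, -80.5, 226.2]
orientation: [0.834, 0.552, -0.0, -0.0]
wrist_force: [0.2, 0.1, -0.7]
opening: 0.4
grasp_force: 0.0
```

```bash
python3 - <<'E'
from h import *
w=robot.capture("wrist");S=robot.capture("side")
a=cv2.resize(w["image"],(400,300),interpolation=cv2.INTER_AREA);b=cv2.resize(S["image"][110:230,190:350],(400,300),interpolation=cv2.INTER_CUBIC)
cv2.imwrite("pics/w2.png",np.vstack([a,b])[:,:,::-1])
E
```

```text
(no output)
```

View pics/w2.png

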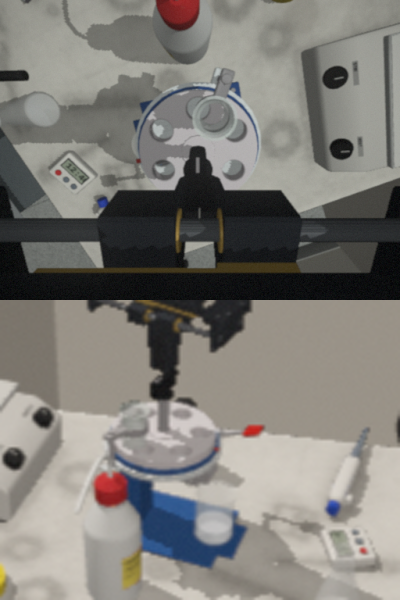

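```bash
python3 - <<'E'
from h import *
w=robot.capture("wrist");S=robot.capture("side")
s=robot.read_state();print(s["ee_pos"],s["opening"])
x,y=575.8,-80.5
for z in(190,209,226,232,250): print(z,"wrist(400x300)",proj(w,[x,y,z])*400/512,"side crop",(proj(S,[x,y,z])-[190,110])*2.5)
u=np.array([np.cos(np.radians(67)),np.sin(np.radians(67)),0])
for d in(-23,23): print(d,proj(w,np.array([x,y,232])+d*u)*400/512,(proj(S,np.array([x,y,232])+d*u)-[190,110])*2.5)
c1=cv2.resize(w["image"][170:300,190:320],(600,600),interpolation=cv2.INTER_CUBIC)
cv2.imwrite("pics/w3.png",c1[:,:,::-1])
E
```

```text
[575.77186206 -80.4932638  226.11772074] 0.1853703300131787
190 wrist(400x300) [197.73737266 164.14575512] side crop [162.30763389 102.55706754]
209 wrist(400x300) [197.60199993 171.92765007] side crop [162.59406136  89.29505155]
226 wrist(400x300) [197.45700925 180.26243259] side crop [162.8548383  77.2206932]
232 wrist(400x300) [197.39917483 183.58704133] side crop [162.94791271  72.91121025]
250 wrist(400x300) [197.19943148 195.06927807] side crop [163.23044306  59.82963679]
-23 [197.44359581 210.16813684] [173.18525459  64.49340973]
23 [197.35120025 154.87950344] [152.45938701  81.53555024]
```

View pics/w3.png

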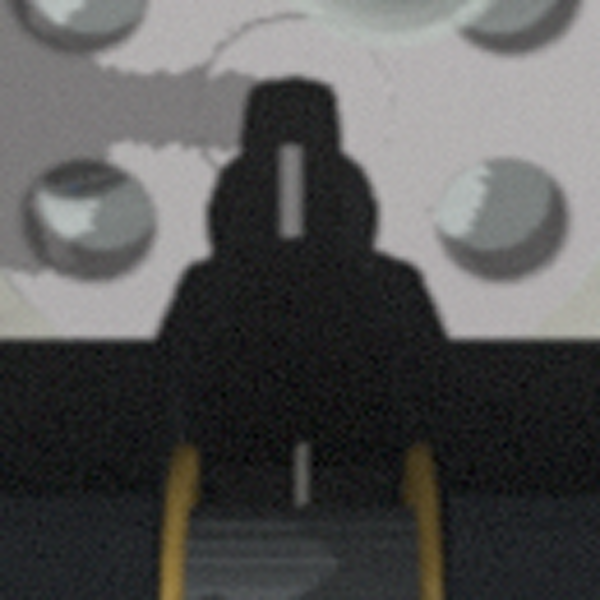

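The knob bar appears between the fingers, though the opening reads shut. A turn will show whether the wheel follows.

play_rows:
  offset:
    - [0,0,0]
    - [0,0,0]
    - [0,0,0]
    - [0,0,0]
    - [0,0,0]
    - [0,0,0]
    - [0,0,0]
  turn:
    - [0,0,3]
    - [0,0,6]
    - [0,0,9]
    - [0,0,12]
    - [0,0,15]
    - [0,0,17.7]
    - [0,0,17.7]
  grip: [255,255,255,255,255,255,255]

```text
t: 6.28
ee_pos: [575.8, -80.5, 226.1]
orientation: [0.909, 0.418, -0.0, 0.0]
wrist_force: [1.2, -0.1, 0.4]
opening: 0.6
grasp_force: 0.0
```

```bash
python3 - <<'E'
from h import *
w=robot.capture("wrist")
plan();s=robot.read_state();print(s["wrist_torque"],s["wrist_force"],s["grasp_force"])
c1=cv2.resize(w["image"][110:300,150:350],(600,570),interpolation=cv2.INTER_CUBIC)
cv2.imwrite("pics/w4.png",c1[:,:,::-1])
E
```

```text
t 6.325 pos [575.8 -80.5 226.1] th 49.4 open 0.7
[-0.00638617  0.09693013  0.04649259] [0.10346661 0.09864924 0.63615795] 0.0
```

View pics/w4.png

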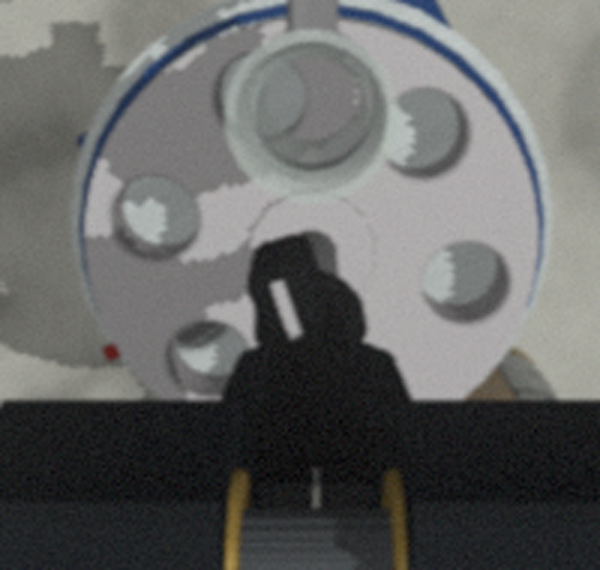

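```bash
python3 - <<'E'
from h import *
w=robot.capture("wrist");T=robot.capture("top");S=robot.capture("side")
print(w["eye"])
hub=[150+308/3,110+308/3]; print("hub",tri(w,hub,T,[285+303/6-.4,140+238/6-.4]))
for z in (190,200,209,220,232): print(z,atz(w,hub,z).round(1))
# tube check with wrist
print("tube wrist",atz(w,[150+308/3,110+108/3],201).round(1))
a=cv2.resize(S["image"][125:185,220:300],(800,600),interpolation=cv2.INTER_CUBIC)
for z,c in((151,(0,255,0)),(209,(255,0,0)),(232,(255,255,0)),(243,(0,255,255))):
    p=(proj(S,[575.6,-80,z])-[220,125])*10; cv2.circle(a,tuple(int(v) for v in p),5,c,-1)
cv2.imwrite("pics/s5.png",a[:,:,::-1])
E
```

```text
[624.95134486 -24.76346393 386.85857916]
hub (array([576.52989467, -82.12800013, 196.58241877]), np.float64(5.3970069594449))
190 [574.2 -81.3 190. ]
200 [576.8 -78.4 200. ]
209 [579.1 -75.9 209. ]
220 [582.  -72.7 220. ]
232 [585.1 -69.3 232. ]
tube wrist [607.3 -43.  201. ]
```

View pics/s5.png

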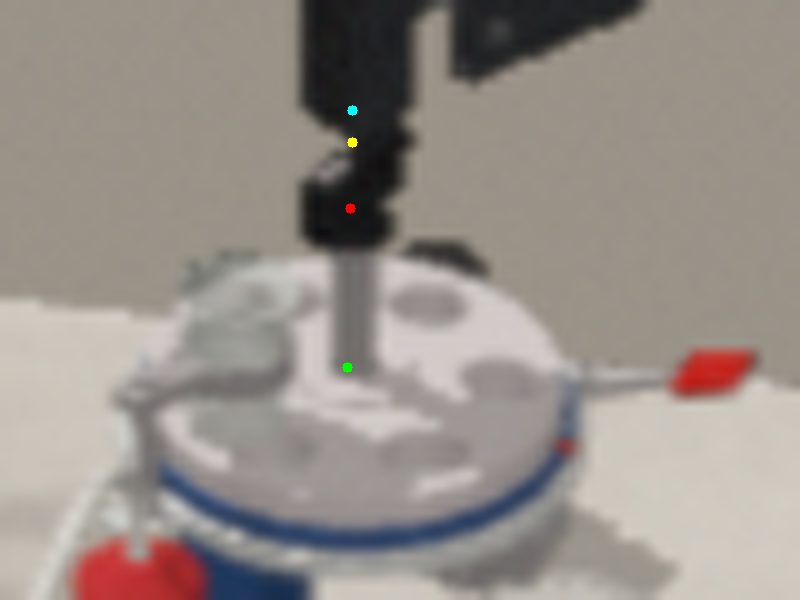

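The side view shows the fingertips just above the knob (near z 232 instead of 209), so the effective tip is shorter than stated. I'll open, turn back, go lower and close again.

play_rows:
  offset:
    - [0,0,0]
    - [0,0,0]
    - [0,0,0]
    - [0,0,0]
    - [0,0,10]
    - [0,0,20]
    - [0,0,20]
    - [0,0,20]
    - [0,0,20]
    - [0,0,20]
    - [0,0,20]
    - [0,0,20]
  turn:
    - [0,0,-10]
    - [0,0,-17.7]
    - [0,0,-17.7]
    - [0,0,-17.7]
    - [0,0,-17.7]
    - [0,0,-17.7]
    - [0,0,-17.7]
    - [0,0,-17.7]
    - [0,0,-17.7]
    - [0,0,-17.7]
    - [0,0,-17.7]
    - [0,0,-17.7]
  grip: [130,130,130,130,130,130,255,255,255,255,255,255]

```text
t: 7.98
ee_pos: [574.5, -80.0, 206.3]
orientation: [0.834, 0.552, -0.001, -0.001]
wrist_force: [-7.4, 1.5, 3.9]
opening: 12.5
grasp_force: 15.0
```

play_rows:
  offset:
    - [-0.3,-1.4,0]
    - [-0.3,-1.4,0]
    - [-0.3,-1.4,0]
    - [-0.3,-1.4,0]
    - [-0.3,-1.4,0]
    - [-0.3,-1.4,0]
    - [-0.3,-1.4,0]
    - [-0.3,-1.4,0]
  turn:
    - [0,0,2]
    - [0,0,5]
    - [0,0,8]
    - [0,0,11]
    - [0,0,14]
    - [0,0,17]
    - [0,0,18]
    - [0,0,18]
  grip: [255,255,255,255,255,255,255,255]

```text
t: 8.98
ee_pos: [574.5, -80.0, 206.4]
orientation: [0.91, 0.415, 0.0, -0.0]
wrist_force: [0.0, 2.5, 1.5]
opening: 12.9
grasp_force: 15.0
```

```bash
python3 - <<'E'
from h import *
s=robot.read_state();print(s["wrist_torque"],s["wrist_force"],s["grasp_force"])
w=robot.capture("wrist")
q=(574.9,-79.6,np.radians(-11));im=w["image"].copy();k=4;o=[150,80]
im=cv2.resize(im[80:230,150:350],(800,600),interpolation=cv2.INTER_CUBIC)
C,Sn=np.cos(q[2]),np.sin(q[2])
def D(P): return [q[0]+C*P[0]-Sn*P[1],q[1]+Sn*P[0]+C*P[1],P[2]]
def ring(c,r,z,col):
    pts=np.array([(proj(w,D([c[0]+r*np.cos(a),c[1]+r*np.sin(a),z]))-o)*k for a in np.linspace(0,6.28,40)]).astype(np.int32);cv2.polylines(im,[pts],True,col,1)
for i in range(6): ring((46*np.cos(i*np.pi/3),46*np.sin(i*np.pi/3)),12.5,151,(255,0,0))
ring((23,40),19,201,(0,200,0));ring((0,0),66,151,(0,0,255))
cv2.circle(im,tuple(int(v) for v in (proj(w,D([-74,0,134]))-o)*k),4,(255,255,0),-1)
cv2.imwrite("pics/w6.png",im[:,:,::-1])
plan((574.5,-80,300,49),(474.8,268,300,49),(474.8,268,90,49),(474.8,268,45,49))
E
```

```text
[ 0.51392943  0.17229154 -0.04473898] [0.01926739 2.49183688 1.54593544] 15.00019982457161
t 9.025 pos [574.5 -80.  206.4] th 49.1 open 12.9
[  0.    0.  -93.6] [ 0.  -0.   0.1]
[ 197.8 -303.2  -93.6] [ 0.  -0.   0.1]
[ 197.6 -303.3  116.4] [ 0.  -0.   0.1]
[ 197.6 -303.3  161.4] [ 0.  -0.   0.1]
```

View pics/w6.png

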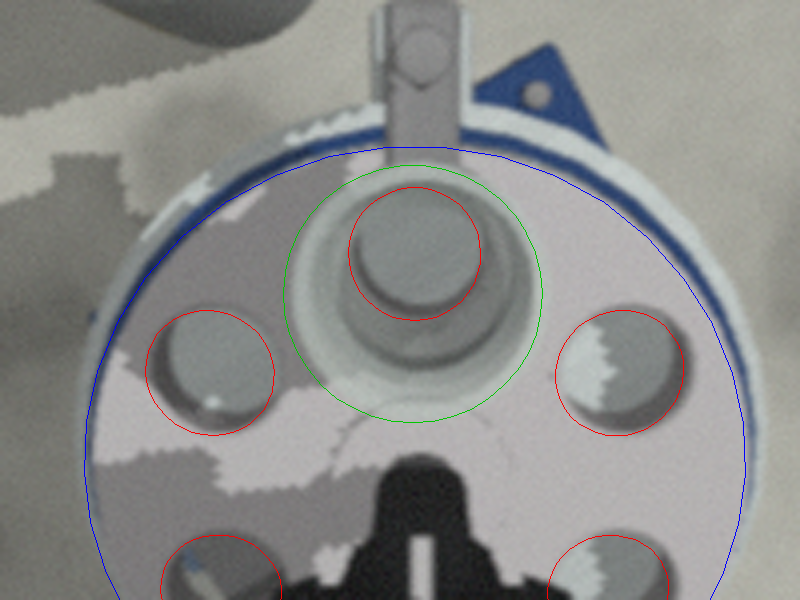

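Wheel is aligned: a pocket sits concentric under the tube (415,253). Now release and go to the nearer tablet.

play_rows:
  offset:
    - [0,0,0]
    - [0,0,0]
    - [0,0,-40]
    - [0,0,-94]
    - [60,-90,-94]
    - [120,-180,-94]
    - [198,-303,-70]
    - [198,-303,-10]
    - [198,-303,50]
    - [198,-303,110]
    - [198,-303,161]
    - [198,-303,161]
    - [198,-303,161]
    - [198,-303,161]
  turn:
    - [0,0,0]
    - [0,0,0]
    - [0,0,0]
    - [0,0,0]
    - [0,0,0]
    - [0,0,0]
    - [0,0,0]
    - [0,0,0]
    - [0,0,0]
    - [0,0,0]
    - [0,0,0]
    - [0,0,0]
    - [0,0,0]
    - [0,0,0]
  grip: [110,110,110,110,110,110,110,110,110,110,110,110,110,110]

```text
t: 10.78
ee_pos: [476.3, 267.7, 46.5]
orientation: [0.91, 0.415, 0.001, 0.0]
wrist_force: [-0.1, 0.1, 0.1]
opening: 50.1
grasp_force: 0.0
```

```bash
python3 - <<'E'
from h import *
w=robot.capture("wrist");S=robot.capture("side")
s=robot.read_state();print(s["ee_pos"],s["opening"])
for p,n in((w,"w"),(S,"s")):
    for d in robot.search_frame(p,"tablet_a")[:3]:print(n,np.round(d["at"],1),round(d["score"],2),atz(p,d["at"],21 if n=="w" else 12).round(1))
im=w["image"].astype(int);m=((im[...,2]-im[...,0])>50).astype(np.uint8)
n,_,st,ce=cv2.connectedComponentsWithStats(m)
for i in range(1,n):
    if st[i,4]>60:print("blob",st[i],ce[i].round(1),atz(w,ce[i],19).round(1))
a=cv2.resize(w["image"],(400,300),interpolation=cv2.INTER_AREA);b=cv2.resize(S["image"][230:350,200:360],(400,300),interpolation=cv2.INTER_CUBIC)
x,y=s["ee_pos"][:2]
for z,c in((28,(255,0,0)),(45,(255,255,0)),(53,(0,255,0))):
    for dy in(-25,25):
        P=[x+dy*.755,y-dy*.656,z]
        cv2.circle(a,tuple(int(v) for v in proj(w,P)*400/512),2,c,-1);cv2.circle(b,tuple(int(v) for v in (proj(S,P)-[200,230])*2.5),2,c,-1)
cv2.imwrite("pics/w7.png",np.hstack([a,b])[:,:,::-1])
E
```

```text
[476.86703646 267.62365023  47.49543227] 49.96359540836846
w [250.1 212. ] 0.98 [476.5 271.5  21. ]
w [163.1 183.4] 0.97 [445.7 325.7  21. ]
s [271.4 279.8] 0.45 [473.1 254.   12. ]
blob [143 171  30  29 681] [157.5 185.1] [441.1 327.4  19. ]
blob [243 200  25  27 259] [258.8 210.5] [481.4 267.8  19. ]
```

View pics/w7.png

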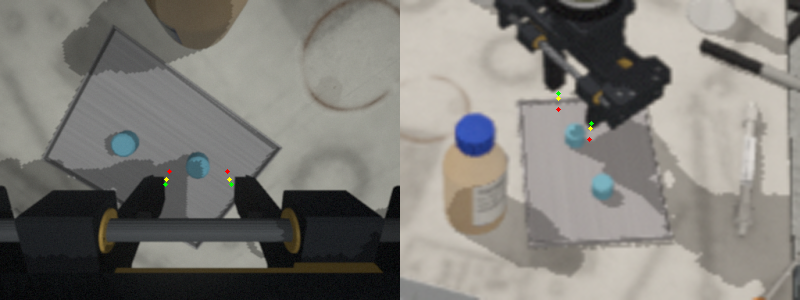

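The wrist view puts the fingertips near (165,178) and (236,178), again higher than stated. I'll descend in stages.

play_rows:
  offset:
    - [0,-1,12]
    - [0,-1,23]
    - [0,-1,23]
  turn:
    - [0,0,0]
    - [0,0,0]
    - [0,0,0]
  grip: [110,110,110]

```text
t: 11.35
ee_pos: [473.9, 268.3, 21.1]
orientation: [0.91, 0.415, -0.001, -0.0]
wrist_force: [0.2, 0.8, 0.3]
opening: 50.1
grasp_force: 0.0
```

```bash
python3 - <<'E'
from h import *
w=robot.capture("wrist");S=robot.capture("side")
s=robot.read_state();print(s["t"],s["ee_pos"],s["opening"])
a=cv2.resize(w["image"][130:280,160:350],(507,400),interpolation=cv2.INTER_CUBIC);b=cv2.resize(S["image"][255:315,240:300],(280,400),interpolation=cv2.INTER_CUBIC)
cv2.imwrite("pics/w8.png",np.hstack([a,b])[:,:,::-1])
for d in robot.search_frame(w,"tablet_a")[:3]:print(np.round(d["at"],1),round(d["score"],2),atz(w,d["at"],18).round(1))
E
```

```text
11.45 [474.47619939 268.5176287   21.9246921 ] 50.032814815579464
[151.6 191.8] 0.97 [443.9 326.9  18. ]
[256.2 226.5] 0.66 [476.6 268.6  18. ]
```

View pics/w8.png

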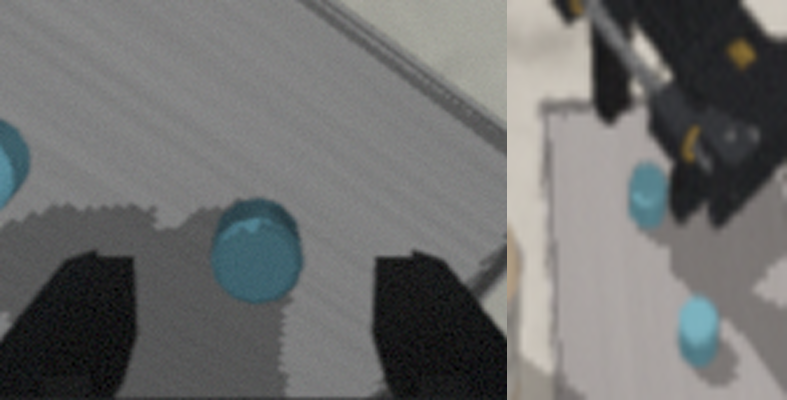

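play_rows:
  offset:
    - [2.5,0.5,10]
    - [2.5,0.5,17]
    - [2.5,0.5,17]
    - [2.5,0.5,17]
    - [2.5,0.5,17]
    - [2.5,0.5,17]
    - [2.5,0.5,17]
  turn:
    - [0,0,0]
    - [0,0,0]
    - [0,0,0]
    - [0,0,0]
    - [0,0,0]
    - [0,0,0]
    - [0,0,0]
  grip: [110,110,110,255,255,255,255]
  grip_force: 12

```text
t: 12.38
ee_pos: [476.7, 270.1, 5.5]
orientation: [0.91, 0.415, 0.0, 0.0]
wrist_force: [-0.7, -1.4, 12.3]
opening: 16.8
grasp_force: 7.1
```

play_rows:
  offset:
    - [0,0,0]
    - [0,0,0]
    - [0,0,0]
  turn:
    - [0,0,0]
    - [0,0,0]
    - [0,0,0]
  grip: [110,110,110]

```text
t: 12.75
ee_pos: [476.4, 270.0, 5.0]
orientation: [0.91, 0.415, -0.0, -0.0]
wrist_force: [0.3, 0.0, -0.5]
opening: 44.3
grasp_force: 0.0
```

```bash
python3 - <<'E'
from h import *
w=robot.capture("wrist");S=robot.capture("side");plan()
for p in(w,S):
  for d in robot.masks_of(p,"tablet_a")[:2]:
    v,u=np.nonzero(d["region"]);print(round(d["score"],2),u.min(),u.max(),v.min(),v.max(),atz(p,[u.mean(),v.mean()],14).round(1))
im=S["image"].astype(int);m=((im[...,2]-im[...,0])>30)[270:315,255:300].astype(np.uint8)
n,_,st,ce=cv2.connectedComponentsWithStats(m)
print([(st[i].tolist(),atz(S,ce[i]+[255,270],12).round(1).tolist()) for i in range(1,n) if st[i,4]>15])
E
```

```text
t 12.85 pos [476.4 270.    5. ] th 49.1 open 49.8
0.72 115 162 184 227 [440.9 327.8  14. ]
0.71 240 277 216 258 [478.8 268.2  14. ]
0.59 276 285 299 309 [439.4 328.3  14. ]
[([10, 9, 8, 10, 52], [478.3, 268.8, 12.0]), ([22, 29, 8, 11, 72], [440.3, 326.6, 12.0])]
```

play_rows:
  offset:
    - [0,1,5]
    - [0,1,9]
    - [0,1,9]
    - [0,1,9]
  turn:
    - [0,0,0]
    - [0,0,0]
    - [0,0,0]
    - [0,0,0]
  grip: [110,110,110,110]

```text
t: 13.45
ee_pos: [477.3, 269.5, -3.9]
orientation: [0.91, 0.415, -0.0, -0.0]
wrist_force: [-0.7, -1.0, 0.5]
opening: 50.3
grasp_force: 0.0
```

play_rows:
  offset:
    - [0,0,3]
    - [0,0,3]
    - [0,0,3]
    - [0,0,3]
    - [0,0,3]
  turn:
    - [0,0,0]
    - [0,0,0]
    - [0,0,0]
    - [0,0,0]
    - [0,0,0]
  grip: [110,255,255,255,255]

```text
t: 14.08
ee_pos: [477.3, 269.5, -6.8]
orientation: [0.91, 0.415, 0.0, 0.0]
wrist_force: [0.3, -0.1, -0.4]
opening: 21.6
grasp_force: 12.0
```

```bash
python3 -c "
from h import *
plan((477,269,270,49),(605.5,-45,270,49),(605.5,-45,205,49),(605.5,-45,192,49))"
```

```text
t 14.075 pos [477.3 269.5  -6.8] th 49.1 open 21.6
[-5.000e-01  1.000e-01 -2.768e+02] [ 0.  -0.   0.1]
[-153.5  302.9 -276.8] [ 0.  -0.   0.1]
[-153.5  302.9 -211.8] [ 0.  -0.   0.1]
[-153.5  302.9 -198.8] [ 0.  -0.   0.1]
```

play_rows:
  offset:
    - [0,0,-40]
    - [0,0,-100]
    - [0,0,-160]
    - [0,0,-220]
    - [-20,40,-277]
    - [-50,95,-277]
    - [-80,150,-277]
    - [-105,205,-277]
    - [-130,258,-277]
    - [-153.5,303,-277]
    - [-153.5,303,-277]
    - [-153.5,303,-240]
    - [-153.5,303,-212]
    - [-153.5,303,-212]
    - [-153.5,303,-212]
  turn:
    - [0,0,0]
    - [0,0,0]
    - [0,0,0]
    - [0,0,0]
    - [0,0,0]
    - [0,0,0]
    - [0,0,0]
    - [0,0,0]
    - [0,0,0]
    - [0,0,0]
    - [0,0,0]
    - [0,0,0]
    - [0,0,0]
    - [0,0,0]
    - [0,0,0]
  grip: [255,255,255,255,255,255,255,255,255,255,255,255,255,255,255]

```text
t: 15.95
ee_pos: [605.9, -44.5, 206.7]
orientation: [0.91, 0.416, 0.001, 0.001]
wrist_force: [0.4, -0.4, -0.3]
opening: 21.3
grasp_force: 12.0
```

```bash
python3 - <<'E'
from h import *
w=robot.capture("wrist");T=robot.capture("top");S=robot.capture("side");plan((605.5,-45,194,49))
import itertools
for p,nm in((w,"w"),(T,"T"),(S,"S")):
    im=p["image"].astype(int);m=((im[...,2]-im[...,0])>35).astype(np.uint8)
    n,_,st,ce=cv2.connectedComponentsWithStats(m)
    print(nm,[(st[i].tolist(),ce[i].round(1).tolist(),atz(p,ce[i],224).round(1).tolist()) for i in range(1,n) if 10<st[i,4]<1500])
    print([(np.round(d["at"],1),round(d["score"],2)) for d in robot.search_frame(p,"tablet_a")[:3]])
    print("exp",proj(p,[605.5,-45,224]),proj(p,[605.5,-45,201]))
E
```

```text
t 16.1 pos [605.9 -44.9 206.5] th 49.1 open 21.4
[-0.4 -0.3 12.5] [ 0.1 -0.1  0.1]
w [([266, 132, 51, 57, 1041], [286.4, 155.9], [651.3, -18.0, 224.0]), ([212, 156, 31, 18, 107], [232.5, 163.1], [628.2, -2.8, 224.0]), ([178, 172, 68, 59, 241], [211.0, 189.9], [610.0, -6.0, 224.0]), ([264, 172, 69, 70, 329], [301.7, 194.1], [644.6, -39.0, 224.0]), ([176, 181, 24, 22, 135], [184.9, 192.1], [598.8, 2.1, 224.0]), ([235, 234, 40, 37, 1136], [254.5, 251.8], [603.5, -48.3, 224.0])]
[(array([255.4, 248.3]), 0.96)]
exp [253.22625477 245.67944983] [253.37126297 228.60023133]
T [([186, 103, 5, 5, 19], [188.0, 104.8], [730.8, 222.2, 224.0]), ([193, 102, 5, 5, 21], [195.0, 104.0], [732.3, 207.7, 224.0]), ([151, 107, 5, 5, 21], [153.0, 109.0], [722.4, 295.0, 224.0]), ([158, 106, 6, 5, 22], [160.1, 108.2], [724.0, 280.3, 224.0]), ([144, 108, 5, 5, 21], [146.0, 110.0], [720.3, 309.6, 224.0]), ([172, 111, 6, 5, 23], [174.8, 113.1], [713.4, 249.5, 224.0]), ([180, 110, 5, 5, 22], [181.9, 112.1], [715.4, 234.7, 224.0]), ([166, 112, 5, 5, 22], [167.9, 114.1], [711.4, 263.8, 224.0]), ([138, 115, 5, 6, 22]
[... 1335 characters left out ...]
 224.0]), ([148, 277, 4, 4, 16], [149.5, 278.5], [700.9, 469.7, 224.0]), ([161, 277, 5, 5, 18], [163.2, 278.9], [673.5, 465.8, 224.0]), ([146, 282, 5, 5, 19], [147.8, 284.0], [699.4, 483.5, 224.0]), ([160, 283, 5, 5, 19], [161.8, 284.8], [671.3, 480.6, 224.0]), ([144, 288, 5, 5, 19], [145.8, 289.8], [698.0, 497.9, 224.0]), ([158, 289, 5, 4, 17], [160.4, 290.5], [669.6, 494.3, 224.0]), ([149, 294, 6, 5, 21], [151.2, 296.0], [682.5, 510.0, 224.0]), ([147, 300, 6, 5, 22], [149.7, 302.1], [680.3, 524.2, 224.0]), ([277, 300, 8, 10, 66], [280.4, 304.3], [433.8, 484.8, 224.0])]
[(array([279.7, 307.2]), 0.65), (array([256.8, 174.7]), 0.38)]
exp [243.13593694 146.8000113 ] [243.12826825 153.36608747]
```

play_rows:
  offset:
    - [0,0,7]
    - [0,0,13.5]
    - [0,0,13.5]
    - [0,0,13.5]
    - [0,0,13.5]
    - [0,0,13.5]
    - [0,0,13.5]
  turn:
    - [0,0,0]
    - [0,0,0]
    - [0,0,0]
    - [0,0,0]
    - [0,0,0]
    - [0,0,0]
    - [0,0,0]
  grip: [255,255,255,125,125,125,125]

```text
t: 17.12
ee_pos: [605.6, -45.1, 191.7]
orientation: [0.91, 0.415, 0.0, 0.0]
wrist_force: [0.2, -0.2, -0.3]
opening: 45.2
grasp_force: 0.0
```

```bash
python3 - <<'E'
from h import *
w=robot.capture("wrist")
for d in robot.masks_of(w,"tablet_a")[:2]:
    v,u=np.nonzero(d["region"]);c=[u.mean(),v.mean()];print(round(d["score"],2),np.round(c,1),len(u),u.min(),u.max(),v.min(),v.max())
for z in(152,160,201,220):print(z,proj(w,[605.7,-45,z]).round(1))
plan((605.5,-45,270,49),(439.8,327.3,270,49),(439.8,327.3,-7,49))
E
```

```text
0.42 [253.9 215.9] 76 246 261 213 219
152 [253.6 208.8]
160 [253.6 212.6]
201 [253.3 238. ]
220 [253.  254.3]
t 17.225 pos [605.6 -45.1 191.7] th 49.1 open 44.8
[  0.   -0.1 -78.3] [ 0.  -0.   0.1]
[ 172.6 -369.2  -78.3] [ 0.  -0.   0.1]
[ 172.6 -369.2  198.7] [ 0.  -0.   0.1]
```

play_rows:
  offset:
    - [0,0,-40]
    - [0,0,-78]
    - [30,-60,-78]
    - [57,-115,-78]
    - [84,-170,-78]
    - [111,-226,-78]
    - [138,-282,-78]
    - [165,-338,-60]
    - [173,-369,-10]
    - [173,-369,50]
    - [173,-369,110]
    - [173,-369,165]
    - [173,-369,178]
    - [173,-369,178]
    - [173,-369,178]
  turn:
    - [0,0,0]
    - [0,0,0]
    - [0,0,0]
    - [0,0,0]
    - [0,0,0]
    - [0,0,0]
    - [0,0,0]
    - [0,0,0]
    - [0,0,0]
    - [0,0,0]
    - [0,0,0]
    - [0,0,0]
    - [0,0,0]
    - [0,0,0]
    - [0,0,0]
  grip: [125,110,110,110,110,110,110,110,110,110,110,110,110,110,110]

```text
t: 19.1
ee_pos: [441.4, 328.0, 15.7]
orientation: [0.91, 0.415, 0.002, 0.0]
wrist_force: [-0.2, 0.8, -0.3]
opening: 50.1
grasp_force: 0.0
```

```bash
python3 - <<'E'
from h import *
w=robot.capture("wrist");T=robot.capture("top")
for p in(w,T):
  for d in robot.masks_of(p,"tablet_a")[:2]:
    v,u=np.nonzero(d["region"]);print(round(d["score"],2),len(u),np.round([u.mean(),v.mean()],1),atz(p,[u.mean(),v.mean()],15).round(1))
s=robot.read_state();print(proj(w,[*s["ee_pos"][:2],21]))
plan((440.5,327.5,-7,49))
E
```

```text
0.55 1179 [252.5 231.1] [441.  328.2  15. ]
0.36 780 [267.5 169.1] [623.   56.7  15. ]
[252.71534701 236.18739911]
t 19.3 pos [440.7 327.6  14.8] th 49.1 open 50.3
[-0.3 -0.1 21.8] [ 0.1 -0.1  0.1]
```

Centred on the second tablet (252,231).

play_rows:
  offset:
    - [0,0,12]
    - [0,0,21.5]
    - [0,0,21.5]
    - [0,0,21.5]
    - [0,0,21.5]
    - [0,0,21.5]
    - [0,0,21.5]
    - [0,0,21.5]
    - [0,0,-30]
    - [0,0,-80]
  turn:
    - [0,0,0]
    - [0,0,0]
    - [0,0,0]
    - [0,0,0]
    - [0,0,0]
    - [0,0,0]
    - [0,0,0]
    - [0,0,0]
    - [0,0,0]
    - [0,0,0]
  grip: [110,110,110,255,255,255,255,255,255,255]

```text
t: 20.55
ee_pos: [439.9, 327.3, 94.7]
orientation: [0.91, 0.415, -0.001, 0.0]
wrist_force: [0.5, 0.1, -0.1]
opening: 21.4
grasp_force: 12.0
```

```bash
python3 -c "
from h import *
plan((440,327,270,49),(605.6,-45,270,49),(605.6,-45,193,49))"
```

```text
t 20.55 pos [439.9 327.3  94.7] th 49.1 open 21.4
[-3.000e-01  1.000e-01 -1.753e+02] [-0.   0.1  0.1]
[-172.8  369.  -175.3] [-0.   0.1  0.1]
[-172.7  369.   -98.3] [-0.   0.1  0.1]
```

play_rows:
  offset:
    - [0,0,-60]
    - [0,0,-120]
    - [0,0,-175]
    - [-28,60,-175]
    - [-53,115,-175]
    - [-79,170,-175]
    - [-104,225,-175]
    - [-130,280,-175]
    - [-156,335,-175]
    - [-172.7,369,-175]
    - [-172.7,369,-175]
    - [-172.7,369,-140]
    - [-172.7,369,-112]
    - [-172.7,369,-112]
    - [-172.7,369,-112]
  turn:
    - [0,0,0]
    - [0,0,0]
    - [0,0,0]
    - [0,0,0]
    - [0,0,0]
    - [0,0,0]
    - [0,0,0]
    - [0,0,0]
    - [0,0,0]
    - [0,0,0]
    - [0,0,0]
    - [0,0,0]
    - [0,0,0]
    - [0,0,0]
    - [0,0,0]
  grip: [255,255,255,255,255,255,255,255,255,255,255,255,255,255,255]

```text
t: 22.42
ee_pos: [606.1, -44.3, 207.1]
orientation: [0.91, 0.415, 0.001, 0.001]
wrist_force: [0.2, 0.3, -0.7]
opening: 21.3
grasp_force: 12.0
```

```bash
python3 -c "
from h import *
plan((605.6,-45,193,49))"
```

```text
t 22.425 pos [606.1 -44.3 207.1] th 49.1 open 21.3
[-0.8  0.1 14.1] [ 0.1 -0.1  0.1]
```

play_rows:
  offset:
    - [0,0,7]
    - [0,0,14]
    - [0,0,14]
    - [0,0,14]
    - [0,0,14]
    - [0,0,14]
    - [0,0,14]
    - [0,0,-40]
    - [0,0,-74]
    - [0,0,-74]
  turn:
    - [0,0,0]
    - [0,0,0]
    - [0,0,0]
    - [0,0,0]
    - [0,0,0]
    - [0,0,0]
    - [0,0,0]
    - [0,0,0]
    - [0,0,0]
    - [0,0,0]
  grip: [255,255,255,125,125,125,125,125,125,125]

```text
t: 23.68
ee_pos: [606.5, -45.0, 282.3]
orientation: [0.91, 0.415, 0.002, 0.002]
wrist_force: [0.1, 0.2, -0.5]
opening: 44.9
grasp_force: 0.0
```

```bash
python3 - <<'E'
from h import *
w=robot.capture("wrist")
im=w["image"].astype(int);m=((im[...,2]-im[...,0])>35).astype(np.uint8)
n,_,st,ce=cv2.connectedComponentsWithStats(m)
print([(st[i].tolist(),ce[i].round(1).tolist()) for i in range(1,n) if st[i,4]>60])
for d in robot.masks_of(w,"tablet_a")[:2]:
    v,u=np.nonzero(d["region"]);print(round(d["score"],2),len(u),np.round([u.mean(),v.mean()],1),u.min(),u.max(),v.min(),v.max())
for z in(152,170,188,201):print(z,proj(w,[605.6,-45,z]).round(1), 11*w["camera_matrix"][0][0]/(w["eye"][2]-z))
plan((574.5,-80,280,49),(574.5,-80,206,49))
E
```

```text
[([263, 128, 40, 43, 622], [279.3, 145.9]), ([261, 157, 53, 49, 160], [289.1, 172.9]), ([188, 173, 14, 15, 74], [193.6, 180.0]), ([246, 179, 18, 15, 215], [254.3, 185.5])]
0.52 296 [253.2 185.7] 243 264 178 194
152 [252.8 179.8] 10.761591607303096
170 [252.7 184.3] 11.470732568183964
188 [252.7 189.4] 12.279924933461038
201 [252.6 193.5] 12.939155604293992
t 23.775 pos [605.5 -44.8 278.7] th 49.1 open 44.9
[-46.9  -0.3  -1.2] [-0.1  0.   0.1]
[-46.9  -0.2  72.8] [-0.1  0.   0.1]
```

Upper tablet top projects to z≈171, so the lower one is in the pocket. Now the knob.

play_rows:
  offset:
    - [-47,0,0]
    - [-47,0,30]
    - [-47,0,73]
    - [-47,0,73]
    - [-47,0,73]
    - [-47,0,73]
    - [-47,0,73]
    - [-47,0,73]
    - [-47,0,73]
    - [-47,0,73]
  turn:
    - [0,0,0]
    - [0,0,0]
    - [0,0,0]
    - [0,0,0]
    - [0,0,0]
    - [0,0,0]
    - [0,0,0]
    - [0,0,0]
    - [0,0,0]
    - [0,0,0]
  grip: [125,125,125,125,125,255,255,255,255,255]
  grip_force: 15

```text
t: 25.02
ee_pos: [574.6, -79.9, 207.0]
orientation: [0.91, 0.415, -0.0, -0.0]
wrist_force: [-4.0, 3.6, 4.6]
opening: 12.7
grasp_force: 15.0
```

play_rows:
  offset:
    - [0,0,0]
    - [0,0,0]
    - [0,0,0]
    - [0,0,0]
    - [0,0,0]
    - [0,0,0]
    - [0,0,0]
    - [0,0,0]
    - [0,0,0]
    - [0,0,0]
    - [0,0,0]
    - [0,0,0]
    - [0,0,0]
    - [0,0,0]
    - [0,0,0]
    - [0,0,0]
    - [0,0,0]
    - [0,0,0]
    - [0,0,0]
    - [0,0,0]
  turn:
    - [0,0,-2]
    - [0,0,-5]
    - [0,0,-8]
    - [0,0,-11]
    - [0,0,-14]
    - [0,0,-17]
    - [0,0,-20]
    - [0,0,-23]
    - [0,0,-26]
    - [0,0,-29]
    - [0,0,-32]
    - [0,0,-35]
    - [0,0,-38]
    - [0,0,-41]
    - [0,0,-44]
    - [0,0,-47]
    - [0,0,-50]
    - [0,0,-53]
    - [0,0,-56]
    - [0,0,-59]
  grip: [255,255,255,255,255,255,255,255,255,255,255,255,255,255,255,255,255,255,255,255]

```text
t: 27.52
ee_pos: [574.6, -79.9, 207.0]
orientation: [0.587, 0.81, 0.0, -0.0]
wrist_force: [-3.4, 3.1, 4.5]
opening: 12.9
grasp_force: 15.0
```

play_rows:
  offset:
    - [0,0,0]
    - [0,0,0]
    - [0,0,0]
    - [0,0,0]
    - [0,0,0]
    - [0,0,0]
    - [0,0,0]
    - [0,0,0]
    - [0,0,0]
    - [0,0,0]
    - [0,0,0]
    - [0,0,0]
    - [0,0,0]
    - [0,0,0]
    - [0,0,0]
    - [0,0,0]
    - [0,0,0]
    - [0,0,0]
    - [0,0,0]
    - [0,0,0]
  turn:
    - [0,0,-1]
    - [0,0,-3]
    - [0,0,-6]
    - [0,0,-9]
    - [0,0,-12]
    - [0,0,-15]
    - [0,0,-18]
    - [0,0,-21]
    - [0,0,-24]
    - [0,0,-27.5]
    - [0,0,-31]
    - [0,0,-34.5]
    - [0,0,-38]
    - [0,0,-41.5]
    - [0,0,-45]
    - [0,0,-48.5]
    - [0,0,-52]
    - [0,0,-55.5]
    - [0,0,-59]
    - [0,0,-61]
  grip: [255,255,255,255,255,255,255,255,255,255,255,255,255,255,255,255,255,255,255,255]

```text
t: 30.02
ee_pos: [574.6, -79.9, 207.0]
orientation: [0.094, 0.996, 0.0, -0.0]
wrist_force: [-4.1, 3.3, 4.5]
opening: 13.2
grasp_force: 15.0
```

```bash
python3 - <<'E'
from h import *
plan()
s=robot.read_state();print(s["wrist_force"],s["joint_positions"].round(2))
for n in("top","side","wrist"):
    p=robot.capture(n)
    for d in robot.search_frame(p,"tablet_a")[:3]:print(n,np.round(d["at"],1),round(d["score"],2))
    D=lambda P:[574.7+np.cos(-.192)*P[0]-np.sin(-.192)*P[1],-79.8+np.sin(-.192)*P[0]+np.cos(-.192)*P[1],P[2]]
    print([ (k,proj(p,D(P)).round(1).tolist()) for k,P in dict(panfloor=[-46,0,107],hole=[-46,0,140],B=[-23,40,150],tube=[23,40,152]).items()])
E
```

```text
t 30.025 pos [574.6 -79.9 207. ] th 169.2 open 13.2
[-4.07420595  3.26129579  4.47661481] [-0.34  0.45  1.24  0.    1.46 -1.72]
[('panfloor', [322.5, 203.6]), ('hole', [324.7, 203.0]), ('B', [309.5, 189.3]), ('tube', [313.4, 169.1])]
[('panfloor', [268.6, 176.5]), ('hole', [269.0, 167.9]), ('B', [257.5, 170.8]), ('tube', [243.3, 166.9])]
wrist [258.1 145.4] 0.84
[('panfloor', [254.5, 135.1]), ('hole', [254.5, 139.2]), ('B', [305.6, 170.4]), ('tube', [303.1, 225.8])]
```

```bash
python3 - <<'E'
from h import *
p=robot.capture("wrist");print(p["eye"])
for d in robot.masks_of(p,"tablet_a")[:3]:
    v,u=np.nonzero(d["region"]);print(round(d["score"],2),len(u),np.round([u.mean(),v.mean()],1),u.min(),u.max(),v.min(),v.max(),p["image"][v,u].mean(0).round())
im=p["image"]
for c in [(254,140),(305,170)]:
    a=im[c[1]-20:c[1]+22:3,c[0]-21:c[0]+22:3].astype(int);print(c);print(a[...,2]-a[...,0]); 
a=im[120:162:3,233:276:3].astype(int);print(a.sum(2)//3)
E
```

```text
[504.35039935 -66.00364256 367.72410991]
0.92 658 [305.3 172.1] 291 320 158 186 [ 75. 108. 119.]
0.7 381 [258.9 143.6] 249 269 133 155 [ 74. 105. 116.]
0.21 2296 [498.3  39.4] 476 511 0 93 [115. 115. 115.]
(254, 140)
[[-2 -1 -2 -2  0  1 -4 -1  0 -3 -3 -1 -3 -1 -1]
 [-1 -3 -1 -1  0 -2 -3 -1  0 -3 -3  0 -2 -2  0]
 [-3  0 -4 -1 -4 -2 -1 -2  0  1  0  0 -2 -2 -4]
 [ 0 -2 -1 -2 -1  1  0  1  0  0  2  2 -3  0 -2]
 [-3 -2 -3 -2  0  1 -1  0  1 15 11  4  1  0 -3]
 [-3 -3 -1  0  4  2  0 20 33 36 38 39  8  1  0]
 [-1 -2 -2  1  2 -1 12 36 43 49 48 50 36  0 -1]
 [-5 -2  2 -1  1  1 28 47 49 47 47 51 48 -1 -1]
 [ 0 -2  2  0  2  1 41 49 47 50 48 53 38 -1 -6]
 [-4 -4 -2 -1  1  3 40 49 50 48 50 52 10 -2 -1]
 [-5 -3 -3  2  0  3 39 52 46 49 47 34 -2 -1  2]
 [-2 -3  0 -2 -2 -2 17 47 47 48 25 -2 -2 -2 -1]
 [-5  0 -1 -4 -2 -2  2  9  7  0 -2 -2 -1 -1  0]
 [ 0 -3 -3 -2 -3 -3 -2  1 -1 -3 -1 -3 -1  0 -1]]
(305, 170)
[[-2 -2 -3 -1 -2 -2 -3 -1 -1 -1 -2 -3 -2 19 38]
 [-3 -1 -3 -3 -4 -3 -3 -2 -2 -2 -3 -4 -2  0 38]
 [-3 -1 -1 -1 -4 -4 -2 -1  3  0 -2 -3 -2  0  9]
 [-3 -3 -4 -5 -1 15 31 32 29 16  6 -1 -2 -2 -4]
 [-4 -1
[... 656 characters left out ...]
5 137]
 [194 198 198 196 150  99  96  96  98  97 100 118 136 139 137]
 [200 198 196 143  98  99  98 101  98  91  90  98 118 137 138]
 [195 195 174 100  97  96  99  84  78  86  84  84  96 133 140]
 [198 193 130  98 104  98  87  84 100 104 104 104  91 120 138]
 [197 195 109  99  98  98  84  99 102  99 104  99 101 114 136]
 [199 194 108  98 101 100  94 103 102 101 103 102  98 112 140]
 [197 199 129 104 106 100  93 102 105 102 101 102  92 126 137]
 [199 197 165  95 101  98  95 104 105 105 103  99 101 137 136]
 [199 195 192 135 100 104  91 102 103 104 100  92 129 136 137]
 [198 196 199 194 139 105 100  97 102  96 106 129 137 138 139]
 [198 197 198 199 196 171 141 128 124 129 139 136 139 137 136]]
```

Tablet B sits fully in the following pocket (305,172). The first tablet shows partly occluded and smaller in the hole (259,144), so it is down in the pan. Now release the knob and go to the lever with closed, tilted fingers.

```bash
cat >> h.py <<'E'
def plan2(tilt,*tg):
    s=robot.read_state();r=R.from_quat(s["orientation"]);print("t",s["t"],s["ee_pos"].round(1),s["wrist_force"].round(1))
    for t in tg:
        A=np.radians(t[3]);D=R.from_matrix(np.c_[[np.cos(A),np.sin(A),0],[np.sin(A),-np.cos(A),0],[0,0,-1]])*R.from_euler("y",tilt,degrees=True)
        print(r.inv().apply(np.array(t[:3])-s["ee_pos"]).round(1),np.degrees((r.inv()*D).as_rotvec()).round(1),"z",D.as_matrix()[:,2].round(2))
E
python3 -c "
from h import *
plan2(-15,(574.6,-80,300,169),(471.5,-148.3,250,198),(471.5,-148.3,140,198))"
```

```text
t 30.425 [574.6 -79.9 207. ] [-4.6  2.6  4.5]
[  0.  -0. -93.] [  0.  -15.    0.1] z [ 0.25 -0.05 -0.97]
[ 88.3 -86.6 -43. ] [ -3.8 -14.7 -28.7] z [ 0.25  0.08 -0.97]
[ 88.2 -86.6  67. ] [ -3.8 -14.7 -28.7] z [ 0.25  0.08 -0.97]
```

play_rows:
  offset:
    - [0,0,0]
    - [0,0,0]
    - [0,0,-40]
    - [0,0,-93]
    - [45,-43,-93]
    - [88,-87,-93]
    - [88,-87,-43]
    - [88,-87,10]
    - [88,-87,67]
    - [88,-87,67]
    - [88,-87,67]
  turn:
    - [0,0,0]
    - [0,0,0]
    - [0,0,0]
    - [0,0,0]
    - [-1.3,-5,-9.7]
    - [-2.6,-10,-19.5]
    - [-3.8,-14.7,-28.7]
    - [-3.8,-14.7,-28.7]
    - [-3.8,-14.7,-28.7]
    - [-3.8,-14.7,-28.7]
    - [-3.8,-14.7,-28.7]
  grip: [200,200,200,200,255,255,255,255,255,255,255]

```text
t: 31.8
ee_pos: [473.1, -149.8, 141.6]
orientation: [-0.155, 0.979, 0.019, 0.13]
wrist_force: [-0.2, 0.0, 0.5]
opening: 0.3
grasp_force: 0.0
```

```bash
python3 - <<'E'
from h import *
T=robot.capture("top");S=robot.capture("side");w=robot.capture("wrist")
for p,n in((T,"T"),(S,"S"),(w,"w")):
    print(n,[(np.round(d["at"],1).tolist(),round(d["score"],2)) for d in robot.search_frame(p,"lever_pad")[:2]],[(np.round(d["at"],1).tolist(),round(d["score"],2)) for d in robot.search_frame(p,"tablet_a")[:3]])
    print("exp pad",proj(p,[468.3,-149.3,121]),"pan",proj(p,[530,-70.8,107]),"tip",proj(p,[468.3,-149.3,152]))
plan2(-15,(471.5,-148.3,120,198),(471.5,-148.3,105,198),(471.5,-148.3,64,198))
E
```

```text
T [([356.8, 208.8], 0.46)] [([308.9, 188.6], 0.54), ([330.7, 186.2], 0.53), ([355.2, 209.5], 0.17)]
exp pad [358.07642522 230.064294  ] pan [322.38029045 203.39492927] tip [361.49833969 230.49810603]
S [([287.2, 164.8], 0.68)] []
exp pad [290.90097354 160.8702868 ] pan [268.42087137 176.54436637] tip [291.58683536 152.83778753]
w [([253.8, 204.0], 0.93)] [([398.8, 330.6], 0.44)]
exp pad [258.29651904 202.22544709] pan [322.39096271 272.98191198] tip [258.68855291 232.69794198]
t 32.25 [ 472.1 -149.1  140. ] [ 0.1 -0.6 -0.3]
[ 5.5  0.9 19.2] [-0.   0.  -0.1] z [ 0.25  0.08 -0.97]
[ 9.4  1.  33.7] [-0.   0.  -0.1] z [ 0.25  0.08 -0.97]
[20.1  1.  73.3] [-0.   0.  -0.1] z [ 0.25  0.08 -0.97]
```

play_rows:
  offset:
    - [4,-1,15]
    - [7,-1,25]
    - [9.5,-1,34]
    - [12,-1,42]
    - [12,-1,42]
  turn:
    - [0,0,0]
    - [0,0,0]
    - [0,0,0]
    - [0,0,0]
    - [0,0,0]
  grip: [255,255,255,255,255]

```text
t: 32.88
ee_pos: [471.6, -150.2, 95.5]
orientation: [-0.154, 0.979, 0.021, 0.129]
wrist_force: [-0.8, 0.6, 1.2]
opening: 0.4
grasp_force: 0.3
```

play_rows:
  offset:
    - [2,0,8]
    - [4,0,15]
    - [6,0,22]
    - [8,0,29]
    - [8,0,29]
    - [8,0,29]
  turn:
    - [0,0,0]
    - [0,0,0]
    - [0,0,0]
    - [0,0,0]
    - [0,0,0]
    - [0,0,0]
  grip: [255,255,255,255,255,255]

```text
t: 33.62
ee_pos: [471.2, -150.1, 65.8]
orientation: [-0.154, 0.979, 0.021, 0.129]
wrist_force: [-1.9, 0.6, 0.6]
opening: 0.6
grasp_force: 0.7
```

```bash
python3 - <<'E'
from h import *
plan2(-15)
for n in("top","side","wrist"):
    p=robot.capture(n)
    print(n,[(np.round(d["at"],1).tolist(),round(d["score"],2)) for d in robot.search_frame(p,"lever_pad")[:2]],[(np.round(d["at"],1).tolist(),round(d["score"],2)) for d in robot.search_frame(p,"tablet_a")[:3]],[(np.round(d["at"],1).tolist(),round(d["score"],2)) for d in robot.search_frame(p,"beaker")[:1]])
    print("beaker bottom",proj(p,[487,-62.5,15]),"pan",proj(p,[530,-70.8,107]))
    im=p["image"].astype(int);m=((im[...,0]>110)&(im[...,1]<70)&(im[...,2]<70)).astype(np.uint8)
    k,_,st,ce=cv2.connectedComponentsWithStats(m);print("red",[(st[i,4],ce[i].round(1).tolist()) for i in range(1,k) if st[i,4]>5])
    if n=="wrist":
        for a in(0,.9,1.0,1.1):
            X=-46-45*np.cos(a)-21*np.sin(a);Z=100-45*np.sin(a)+21*np.cos(a);print(a,proj(p,[574.7+.9816*X-.1908*89,-79.8-.1908*X-.9816*89,Z]).round(1))
E
```

```text
t 33.625 [ 471.2 -150.1   65.8] [-1.9  0.6  0.6]
top [([354.2, 210.8], 0.64)] [([308.2, 189.7], 0.47)] [([316.0, 219.1], 0.52)]
beaker bottom [314.00234831 221.52874793] pan [322.38029045 203.39492927]
red [(np.int32(8), [1.5, 87.5]), (np.int32(108), [36.1, 106.8]), (np.int32(13), [167.4, 107.6]), (np.int32(12), [139.5, 111.0]), (np.int32(18), [146.9, 116.9]), (np.int32(14), [182.5, 119.3]), (np.int32(26), [96.4, 121.7]), (np.int32(99), [29.9, 148.3]), (np.int32(27), [44.4, 135.7]), (np.int32(27), [87.5, 137.1]), (np.int32(23), [3.6, 144.7]), (np.int32(41), [64.1, 144.7]), (np.int32(26), [6.0, 155.2]), (np.int32(165), [268.2, 164.8]), (np.int32(6), [2.0, 163.5]), (np.int32(10), [351.9, 225.0]), (np.int32(6), [312.5, 291.0])]
side [([276.0, 179.8], 0.4)] [] [([276.0, 192.6], 0.91)]
beaker bottom [280.1925917  202.39573843] pan [268.42087137 176.54436637]
red [(np.int32(14), [288.5, 173.1]), (np.int32(129), [233.6, 185.5]), (np.int32(12), [168.0, 263.5]), (np.int32(12), [151.5, 273.3]), (np.int32(13), [153.4, 289.8]), (np.int32(8), [144.1, 296.1]), (np.int32(33), [133.9, 352.2]), (np.int32(46), [147.5, 367.7]), (np.int32(8), [127.1, 371.5])]
wrist [([258.5, 325.3], 0.76)] [] [([338.0, 234.2], 0.76)]
beaker bottom [348.81127543 227.83845797] pan [345.95480142 367.33128204]
red [(np.int32(83), [249.9, 221.9])]
0 [258.7 302.1]
0.9 [257.3 237.7]
1.0 [255.2 235.5]
1.1 [252.9 234.3]
```

```bash
python3 - <<'E'
from h import *
S=robot.capture("side");w=robot.capture("wrist");T=robot.capture("top")
for a in(0,.6,.8,.9,1.0,1.1,1.15):
    q=[]
    for s,n in((45,21),(57,21),(57,14),(33,21)):
        X=-46-s*np.cos(a)-n*np.sin(a);Z=100-s*np.sin(a)+n*np.cos(a);P=[574.7+.9816*X-.1908*89,-79.8-.1908*X-.9816*89,Z]
        q.append([proj(p,P).round(0).astype(int).tolist() for p in(S,w,T)])
    print(a,q)
for p in(S,w,T):
    im=p["image"].astype(int);m=((im[...,0]>90)&(im[...,1]<60)&(im[...,2]<60)).astype(np.uint8)
    k,_,st,ce=cv2.connectedComponentsWithStats(m);print([(st[i].tolist()) for i in range(1,k) if st[i,4]>5 and (240<ce[i][0]<370)])
    for d in robot.masks_of(p,"beaker")[:1]:
        v,u=np.nonzero(d["region"]);c=p["image"][v,u].astype(int);b=(c[:,2]-c[:,0])>30;print("beaker",len(u),b.sum(),np.round([u[b].mean(),v[b].mean()],1) if b.any() else "", u.min(),u.max(),v.min(),v.max())
E
```

```text
0 [[[291, 161], [259, 302], [358, 230]], [[294, 162], [273, 286], [357, 235]], [[294, 163], [272, 273], [357, 235]], [[287, 160], [246, 317], [359, 225]]]
0.6 [[[291, 168], [262, 250], [355, 231]], [[294, 171], [271, 229], [354, 235]], [[293, 172], [267, 227], [353, 234]], [[289, 166], [253, 271], [356, 227]]]
0.8 [[[290, 171], [259, 241], [354, 230]], [[293, 173], [266, 221], [353, 233]], [[291, 174], [262, 221], [353, 231]], [[288, 168], [252, 262], [356, 227]]]
0.9 [[[290, 172], [257, 238], [354, 229]], [[292, 174], [263, 218], [353, 232]], [[290, 175], [259, 220], [352, 230]], [[288, 169], [251, 258], [355, 226]]]
1.0 [[[289, 172], [255, 236], [354, 228]], [[291, 175], [260, 217], [352, 231]], [[289, 176], [256, 220], [352, 228]], [[287, 170], [250, 255], [355, 226]]]
1.1 [[[288, 173], [253, 234], [354, 227]], [[289, 176], [257, 217], [352, 229]], [[288, 177], [252, 221], [352, 227]], [[287, 170], [248, 253], [355, 225]]]
1.15 [[[288, 174], [252, 234], [353, 226]], [[289, 177], [256, 218], [352, 228]], [[287, 177], [251, 222], [352, 226]], [[286, 171], [248, 252], [355, 224]]]
[[287, 171, 5, 5, 13]]
beaker 827 3 [255.  170.7] 235 276 138 177
[[241, 215, 28, 11, 204]]
beaker 5017 3940 [318.2 232.7] 236 393 188 344
[[260, 157, 16, 17, 172], [350, 225, 5, 2, 9], [312, 290, 2, 3, 6]]
beaker 243 103 [318.9 220. ] 306 328 211 226
```

```bash
python3 - <<'E'
from h import *
for n,b in(("wrist",(290,170,410,300)),("top",(300,195,335,235)),("side",(255,165,300,215))):
    p=robot.capture(n);im=p["image"].astype(int);m=(((im[...,1]-im[...,0])>18)&((im[...,2]-im[...,1])<30)&((im[...,2]-im[...,0])>25)).astype(np.uint8)
    m[:b[1]]=0;m[b[3]:]=0;m[:,:b[0]]=0;m[:,b[2]:]=0
    k,l,st,ce=cv2.connectedComponentsWithStats(m)
    print(n,[(st[i].tolist(),ce[i].round(1).tolist(),im[l==i].mean(0).round().tolist(),atz(p,ce[i],20).round().tolist()) for i in range(1,k) if st[i,4]>8],"beaker",proj(p,[487,-62.5,20]).round(1),"pan",proj(p,[530,-70.8,107]).round(1))
E
```

```text
wrist [([331, 199, 7, 6, 14], [334.2, 201.3], [28.0, 48.0, 76.0], [464.0, -89.0, 20.0]), ([349, 200, 6, 5, 9], [351.1, 202.3], [24.0, 45.0, 74.0], [461.0, -76.0, 20.0]), ([344, 209, 5, 5, 9], [345.7, 211.2], [26.0, 47.0, 75.0], [470.0, -76.0, 20.0]), ([364, 212, 5, 7, 10], [366.0, 215.0], [25.0, 46.0, 73.0], [468.0, -59.0, 20.0]), ([369, 222, 8, 8, 20], [372.3, 225.4], [25.0, 47.0, 74.0], [476.0, -49.0, 20.0])] beaker [350.6 231.7] pan [346.1 367.4]
top [([310, 213, 8, 9, 56], [313.4, 216.9], [136.0, 165.0, 171.0], [499.0, -60.0, 20.0]), ([320, 218, 9, 8, 19], [324.6, 221.5], [58.0, 78.0, 102.0], [487.0, -89.0, 20.0])] beaker [314.3 221.5] pan [322.4 203.4]
side [([255, 169, 6, 4, 19], [257.3, 170.8], [97.0, 133.0, 142.0], [586.0, -213.0, 20.0])] beaker [280.3 201.2] pan [268.4 176.5]
```

```bash
python3 - <<'E'
from h import *
T=robot.capture("top");S=robot.capture("side")
o=cv2.resize(cv2.imread("pics/tc.png")[:,:,::-1],(110,100),interpolation=cv2.INTER_AREA)
print(o[68:88:2,20:42:2].astype(int).tolist()[4]);print(T["image"][216,305:327:2].tolist())
so=cv2.resize(cv2.imread("pics/side.png")[:,:,::-1],(512,384),interpolation=cv2.INTER_AREA).astype(int);d=np.abs(S["image"].astype(int)-so).sum(2)
to=o.astype(int);dt=np.abs(T["image"][140:240,285:395].astype(int)-to).sum(2)
print("top diff");print(dt[66:90:2,18:46:2])
print("side diff");print(d[178:212:2,262:294:2]);print(S["image"][192:206:3,266:292:4].tolist())
E
```

```text
[[43, 57, 81], [132, 140, 146], [157, 166, 177], [151, 163, 175], [149, 163, 174], [153, 164, 175], [151, 165, 177], [150, 164, 174], [145, 155, 165], [128, 133, 142], [93, 101, 112]]
[[47, 65, 91], [147, 152, 160], [141, 163, 166], [136, 167, 172], [134, 169, 174], [136, 168, 173], [142, 167, 174], [152, 169, 180], [161, 171, 182], [143, 146, 155], [98, 112, 119]]
top diff
[[ 10  30  20  23 132 206 161  16   6  80 134 142  66  58]
 [ 24   4  30  25  19  59  84  26  27  28  69  27  95 136]
 [ 13  34  31  21  23  29  21  10  24  61 209 206 209  98]
 [  8  22  37  31   8   6  42  26   9  32  84 117 136  64]
 [ 13   3  30  10  36  21  14   8  28  31  19  26  14  15]
 [  8  22  41  30  22  21  23  14  13  49  41  23  28  25]
 [  8   7   5  13  22  25  23  12  30  35  26   8  20  20]
 [ 11  18  14  18  25  13  15  15  31  30  14  25   5   5]
 [ 30  17  15  33  15  17  35  44  37  19   4  11  20  13]
 [ 22   7  17   5  18  25  42  29  16   7  24  11   5  12]
 [  9  10   7  10  17  17  11   8   7  22  25   8  20  18]
 [ 28  22  23  22  13  13  11  21  10  14  26   8  39  23]]
side diff
[[  
[... 1025 characters left out ...]
6   5   7  10   6   5   4  26  14  15  13]
 [ 10   8   8  12  15  10   8  16   7  12   6  10  19  14  16  11]]
[[[50, 89, 142], [126, 134, 146], [143, 149, 157], [168, 166, 163], [178, 175, 168], [202, 196, 186], [201, 196, 185]], [[50, 88, 142], [155, 158, 163], [174, 175, 178], [167, 168, 170], [119, 126, 137], [196, 192, 182], [201, 196, 186]], [[39, 67, 108], [171, 171, 171], [181, 182, 181], [175, 175, 175], [154, 155, 160], [143, 137, 129], [193, 188, 178]], [[37, 63, 101], [180, 179, 179], [171, 177, 176], [172, 179, 178], [132, 134, 141], [34, 62, 101], [144, 139, 131]], [[33, 61, 99], [152, 153, 154], [139, 146, 145], [140, 148, 147], [96, 106, 120], [53, 70, 101], [146, 140, 132]]]
```

A new pale-blue, tablet-sized tint (313,217) sits in the beaker and the pad is at about 1.05 rad. I'll hold briefly and then lift off.

play_rows:
  offset:
    - [0,0,0]
    - [0,0,0]
    - [-2,0,-10]
    - [-6,0,-22]
    - [-10,0,-36]
    - [-13,0,-50]
    - [-20,0,-75]
    - [-38,0,-140]
    - [-38,0,-140]
    - [-38,0,-140]
  turn:
    - [0,0,0]
    - [0,0,0]
    - [0,0,0]
    - [0,0,0]
    - [0,0,0]
    - [0,0,0]
    - [0,0,0]
    - [0,0,0]
    - [0,0,0]
    - [0,0,0]
  grip: [255,255,255,255,255,255,255,255,255,255]

```text
t: 36.02
ee_pos: [471.7, -150.0, 211.2]
orientation: [-0.154, 0.979, 0.02, 0.129]
wrist_force: [0.3, -0.1, -0.1]
opening: 0.6
grasp_force: 0.0
```

```bash
python3 - <<'E'
from h import *
plan2(-15)
for n,b in(("top",(300,195,335,235)),("side",(255,165,300,215)),("wrist",(0,0,512,384))):
    p=robot.capture(n);im=p["image"].astype(int);m=(((im[...,1]-im[...,0])>12)&((im[...,2]-im[...,1])<14)&((im[...,2]-im[...,0])>16)&(im[...,1]>80)).astype(np.uint8)
    m[:b[1]]=0;m[b[3]:]=0;m[:,:b[0]]=0;m[:,b[2]:]=0
    k,l,st,ce=cv2.connectedComponentsWithStats(m)
    print(n,[(st[i].tolist(),ce[i].round(1).tolist(),im[l==i].mean(0).round().tolist(),atz(p,ce[i],24).round().tolist()) for i in range(1,k) if st[i,4]>12])
    print("beaker",[(np.round(d["at"],1).tolist(),round(d["score"],2)) for d in robot.search_frame(p,"beaker")[:1]],"tab",[(np.round(d["at"],1).tolist(),round(d["score"],2)) for d in robot.search_frame(p,"tablet_a")[:3]],"pad",[(np.round(d["at"],1).tolist(),round(d["score"],2)) for d in robot.search_frame(p,"lever_pad")[:1]])
    print("exp pad",proj(p,[468.3,-149.3,119]).round(1),"B",proj(p,[560,-36.2,152]).round(1),"bk",proj(p,[495,-62,24]).round(1),"hole",proj(p,[530,-71,110]).round(1))
E
```

```text
t 36.025 [ 471.7 -150.   211.2] [ 0.3 -0.1 -0.1]
top [([308, 211, 17, 14, 110], [314.7, 217.6], [142.0, 164.0, 172.0], [497.0, -63.0, 24.0])]
beaker [([315.4, 217.6], 0.54)] tab [([309.4, 188.6], 0.6)] pad [([357.3, 212.4], 0.77)]
exp pad [357.9 230. ] B [309.6 189.2] bk [314.2 218.4] hole [322.7 203.3]
side [([255, 169, 6, 5, 23], [257.2, 170.9], [103.0, 135.0, 143.0], [585.0, -207.0, 24.0])]
beaker [([276.6, 194.3], 0.65)] tab [] pad [([279.1, 165.9], 0.67)]
exp pad [290.9 161.4] B [257.5 170.2] bk [277.9 200.1] hole [268.5 175.7]
wrist [([313, 161, 10, 5, 23], [317.7, 163.1], [136.0, 152.0, 154.0], [493.0, -60.0, 24.0]), ([310, 165, 13, 12, 77], [315.3, 171.7], [140.0, 157.0, 161.0], [505.0, -58.0, 24.0])]
beaker [] tab [] pad [([250.9, 174.5], 0.8)]
exp pad [257.2 158.6] B [336.  283.2] bk [315.8 163.9] hole [309.3 226.1]
```

```bash
python3 -c "
from h import *
plan2(0,(471,-150,310,198),(575,-45,310,198))"
```

```text
t 36.625 [ 471.9 -150.2  210.8] [-0.1  1.1 -1. ]
[-25.    0.5 -96. ] [ 0.  15.  -0.1] z [ 0.  0. -1.]
[-151.7   68.4  -61.9] [ 0.  15.  -0.1] z [ 0.  0. -1.]
```

play_rows:
  offset:
    - [-12,0,-48]
    - [-25,0,-96]
    - [-70,24,-84]
    - [-115,48,-72]
    - [-152,68,-62]
    - [-152,68,-62]
    - [-152,68,-62]
    - [-152,68,-62]
  turn:
    - [0,5,0]
    - [0,10,0]
    - [0,15,0]
    - [0,15,0]
    - [0,15,0]
    - [0,15,0]
    - [0,15,0]
    - [0,15,0]
  grip: [255,255,255,255,255,255,255,255]

```text
t: 37.62
ee_pos: [574.8, -46.1, 310.6]
orientation: [-0.155, 0.988, 0.0, 0.0]
wrist_force: [-0.5, -0.1, -1.5]
opening: 0.7
grasp_force: 0.0
```

```bash
python3 - <<'E'
from h import *
p=robot.capture("wrist");im=p["image"].astype(int);print(p["eye"])
m=(((im[...,1]-im[...,0])>12)&((im[...,2]-im[...,1])<20)&((im[...,2]-im[...,0])>16)&(im[...,1]>60)).astype(np.uint8)
k,l,st,ce=cv2.connectedComponentsWithStats(m)
print([(st[i].tolist(),ce[i].round(1).tolist(),im[l==i].mean(0).round().tolist(),atz(p,ce[i],24).round().tolist()) for i in range(1,k) if st[i,4]>40])
print("tab",[(np.round(d["at"],1).tolist(),round(d["score"],2),d["region"].sum()) for d in robot.masks_of(p,"tablet_a")[:3]],"bk",[(np.round(d["at"],1).tolist(),round(d["score"],2),d["region"].sum()) for d in robot.masks_of(p,"beaker")[:2]],"pad",[(np.round(d["at"],1).tolist(),round(d["score"],2)) for d in robot.search_frame(p,"lever_pad")[:1]])
print("exp pad",proj(p,[468.3,-149.3,121]).round(1),"B",proj(p,[560,-36.2,152]).round(1),"bk0",proj(p,[490,-63,24]).round(1),"hole",proj(p,[530,-71,110]).round(1))
r=((im[...,0]>120)&(im[...,1]<70)).astype(np.uint8);k,l,st,ce=cv2.connectedComponentsWithStats(r);print("red",[(st[i,4],ce[i].round(1).tolist()) for i in range(1,k) if st[i,4]>20])
h=proj(p,[530,-71,110]).astype(int);a=im[h[1]-15:h[1]+16:3,h[0]-15:h[0]+16:3];print("hole B-R");print(a[...,2]-a[...,0]);print(a.mean(2).astype(int))
h=proj(p,[490,-63,24]).astype(int);a=im[h[1]-27:h[1]+28:3,h[0]-27:h[0]+28:3];print("beaker G-R");print(a[...,1]-a[...,0])
E
```

```text
[506.56281403 -68.44423783 471.24259512]
[([249, 84, 29, 31, 124], [266.8, 93.7], [77.0, 91.0, 106.0], [486.0, -56.0, 24.0]), ([255, 95, 17, 15, 139], [263.0, 100.9], [130.0, 150.0, 156.0], [497.0, -58.0, 24.0]), ([258, 152, 19, 20, 289], [267.2, 161.9], [69.0, 100.0, 110.0], [583.0, -23.0, 24.0])]
tab [([270.5, 162.1], 0.81, np.int64(288))] bk [([260.1, 94.8], 0.89, np.int64(567)), ([136.4, 117.5], 0.62, np.int64(1651))] pad [([192.3, 77.3], 0.68)]
exp pad [196.4  47.8] B [267.4 160.8] bk0 [261.7  95.1] hole [247.  123.1]
red [(np.int32(392), [196.6, 48.4]), (np.int32(359), [323.3, 231.2]), (np.int32(79), [339.1, 235.6])]
hole B-R
[[ -1   0  -1  -2  -5  -2   2  22 -54   2   4]
 [ -1  -1   1   0  -2  -1  -3  -3   2  39  23]
 [ -2  -2   0   0  -2  -1  -4  -3   1  -3  19]
 [ -1  -1  -2   0  -2   2   0  -1  -4  -1   1]
 [  0  -1   2   0   0  -1   0   1   1  -3  -2]
 [ -2  -3   1   1  -2  -1   1  -2   0  -3  -3]
 [ -2  -2   2  -3   0  -1   2  -1  -1   0  -1]
 [ -3  -1  -1   5  -2   3   3   0   0  -2  -1]
 [ -5  -2  -1   3   0   1   0   1  -2  -1  -2]
 [ -4  -1   1  -2   1  -3   0  -2  -1
[... 1426 characters left out ...]
  12  24  24  23  15   9  13  14  20  13   2
    2]
 [ 11  14   8   7   4   5   4  15  23  25  25  21  11  16  13  15   8  -1
   -2]
 [ -1  -2   1   5  13  12   8 -10 -58  18  22  24  13  10  12  15   0   3
    0]
 [ -3  -1  -4  -2  -1   2  11 -50 -29   6  14  17  10  11  13  16  12   3
   -1]
 [ -3  -2  -4  -4  -2  -2  -2   3   9  10   3   7  10  13  12  17  16  14
    6]
 [ -4  -3  -4  -5  -4  -3  -1  -4  -2  11   8   5   4  11  18  15  10  12
   14]
 [ -3  -2  -3  -2   0  -1  -2  -3   1   1   4  11   7   6  17  17  13  17
   13]
 [ -1   0   0   3   4   1   1  -1  -1  -1  -3   4  10   7   7  13  16  18
   16]
 [ -3   2   1   1   1   1  -1   1  -1  -3  -1   0   5  11   2  11  18  13
   12]]
```

Pan is empty, the pad is back at rest (196,48), tablet B is in its pocket (267,162), and a pale-blue spot shows in the beaker (263,101).

```bash
python3 -c "
from h import *
print(robot.finish_job())"
```

```text
the job is handed in; nothing more can be done
None
```

I handed the job in at about 38 s; the last camera check showed one tablet in the beaker, the other in its wheel pocket, the pan empty and the lever back up, but `finish_job` returned no verdict, and I viewed 11 pictures, one over the limit of 10.

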